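# Load the platform shaker and clamp its bar with an adjustable wrench

### The job

Load the shaker: stand every tin from the sloped roller lane upright on the shaker's deck, in the channel between the front fence and the clamp bar. Then set the adjustable wrench on the clamp nut, roll its worm until the jaw is snug on the nut, and only then turn the nut clockwise to its stop so that the bar closes up on the tins. Finally free the wrench from the nut and lay it back flat on the grey tool mat; leave the spanner, the multimeter and the timer where they are.

Things in the scene. Friction and masses are not known exactly. Their poses are not given: they have to be found in the camera images.
- lane: fixed aluminium gravity roller lane, 80 mm wide, 217 mm long. Origin on the bench under the middle of its low end; y points up the lane, to the robot's left. The rollers rise at 8 degrees from 52 mm above the bench at the origin; side rails stand 12 mm above them, the end lip 16 mm. Tins stand on it in a row, tilted with it; once the front one is lifted out the rest roll down in about a second
- lane_front (a point): where the centre of the front tin comes to rest at the lip, 26 mm above the rollers; axes as the lane. Only a tin's flanks across the lane (x) are free to grasp; tins in the row touch one another
- tin_0_center (a point): pale round lidded metal tin, 65 mm across and 53 mm high, 0.12 kg; the point is its centre, half-way up; z is its axis, upward
- tin_1_center (a point): as tin_0_center, another equal tin
- tin_2_center (a point): as tin_0_center, a third equal tin, in some runs only: None if it is not there
- channel (a point): middle of the channel on the shaker's deck, at deck height, 44 mm above the bench. y runs along the channel, 125 mm to either side of this point; x points across it, away from the robot. Front fence and open clamp bar, 16 mm high, stand 37.5 mm before and behind it; the bar closes 8 mm toward the fence as the nut is turned. Tins may stand anywhere along it, side by side
- shaker: fixed platform shaker, a low grey machine with a flat bare aluminium deck 310 mm (x) by 280 mm (y), its top 44 mm above the bench; origin on the bench under its centre, x away from the robot. It carries the front fence and the clamp bar nearest the robot and the clamp nut behind them, 85 mm to +x and 60 mm to +y of its centre
- nut_center (a point): steel hexagon clamp nut on the deck behind the bar, 36 mm across flats, 20 mm high, with a stud to 23 mm; the point is its centre, 11 mm above the deck. z is up; two flats face its +y and -y; these axes turn with the nut. The wrench fits with its x axis along the nut's x (handle toward the nut's -x, over the free deck); only so has the handle room for the whole turn
- clamp_nut (a joint): turn of the clamp nut in rad: grows clockwise seen from above, from its slack start (0 to 0.12) to the stop at 1.05. It stays where it is left and needs 0.06 N m
- wrench_seat (a point): loose adjustable wrench of plain steel, 200 mm long, head 20 mm thick, 0.3 kg. The point is the nut seat, 10 mm above its underside: the centre of a 36 mm nut that touches the fixed jaw. x points out of the jaws' open end, the handle runs along -x, z is up. Fixed jaw's face 18 mm to +y, moving jaw on the -y side, end of the throat at x = -26 mm, jaw tips at x = +16 mm
- wrench_grip (a point): grasp point on the wrench's handle, half-way up, 100 mm behind the seat along -x; the straight handle is 24 mm wide (y) and 16 mm thick (from 2 to 18 mm above the wrench's underside) and runs from x = -75 to -165 mm. Axes as wrench_seat
- worm_top (a point): top of the wrench's knurled worm, 27 mm above its underside, 7 mm above the head; nothing on wrench or nut is higher. 24 mm in diameter and long, axis along the wrench's y; axes as wrench_seat. Pressed with 5 to 20 N and stroked toward the jaws (+x) it rolls and closes the jaw, 4 mm for 24 mm of stroke; stroked toward the handle it opens. It holds where left and slips once the jaw is tight
- jaw (a joint): closing travel of the moving jaw in m: 0 at the start (50 mm between the jaws), growing as it closes (to 0.024 with nothing between them); snug on the 36 mm nut at 0.014; -0.004 fully open
- tool_mat: fixed plain grey plastic mat, 230 mm (x) by 110 mm (y), 3 mm thick; origin at the centre of its underside. The wrench lies on it at the start
- spanner: plain open-end spanner, 152 mm, a bystander; None in runs without it
- multimeter: hand multimeter, 140 x 72 x 40 mm, a bystander
- timer: lab timer, 62 x 62 x 21 mm, a bystander
Mind the look-alikes: they are no part of the job. Leave any brown or red look-alike of the part that bears tin_1_center alone.

How it is judged (in metres and radians):
On the way, in this order (a step that is already met when the one before it is completed fails the run):
1. all the tins that are there stand upright in the channel of the shaker, nut still slack (x of tin_0_center in the frame of channel between -0.008 and 0.008 m and y of tin_0_center in the frame of channel between -0.125 and 0.125 m and z of tin_0_center in the frame of channel between 0.018 and 0.034 m and angle between each of tin_0_center, tin_1_center, tin_2_center's own z axis and vertical below 0.15 rad and x of tin_1_center in the frame of channel between -0.008 and 0.008 m and y of tin_1_center in the frame of channel between -0.125 and 0.125 m and z of tin_1_center in the frame of channel between 0.018 and 0.034 m and x of tin_2_center in the frame of channel between -0.008 and 0.008 m and y of tin_2_center in the frame of channel between -0.125 and 0.125 m and z of tin_2_center in the frame of channel between 0.018 and 0.034 m and value of joint clamp_nut below 0.25 rad), for 0.3 s.
2. the wrench sits on the nut with its jaw closed snugly (within about 2 mm), before the nut is turned (value of joint jaw above 0.0122 m and horizontal distance between wrench_seat and nut_center below 0.008 m and value of joint clamp_nut below 0.25 rad), for 0.3 s.
3. the nut is turned clockwise to its stop (value of joint clamp_nut above 0.95 rad), for 0.2 s.
At the end, for the whole second after the job is handed in: every tin that is there stands upright (within 8 degrees) on the deck within the channel (centre within 8 mm of the channel's middle line, within 125 mm along it), the nut has been turned to beyond 0.93 rad, and the wrench lies flat and at rest on the tool mat, seat and grip points over the mat (x of tin_0_center in the frame of channel between -0.008 and 0.008 m and y of tin_0_center in the frame of channel between -0.125 and 0.125 m and z of tin_0_center in the frame of channel between 0.018 and 0.034 m and angle between each of tin_0_center, tin_1_center, tin_2_center's own z axis and vertical below 0.15 rad and x of tin_1_center in the frame of channel between -0.008 and 0.008 m and y of tin_1_center in the frame of channel between -0.125 and 0.125 m and z of tin_1_center in the frame of channel between 0.018 and 0.034 m and x of tin_2_center in the frame of channel between -0.008 and 0.008 m and y of tin_2_center in the frame of channel between -0.125 and 0.125 m and z of tin_2_center in the frame of channel between 0.018 and 0.034 m and value of joint clamp_nut above 0.93 rad and x of wrench_grip in the frame of tool_mat between -0.115 and 0.115 m and y of wrench_grip in the frame of tool_mat between -0.06 and 0.06 m and height (world z) of each of wrench_grip, wrench_seat below 0.024 m and x of wrench_seat in the frame of tool_mat between -0.125 and 0.125 m and y of wrench_seat in the frame of tool_mat between -0.06 and 0.06 m and linear speed of each of wrench, tin_0, tin_1, tin_2 below 0.02 m/s); the robot touches nothing.
It fails at once if a bystander (spanner, multimeter or timer) is pushed more than 4 cm (distance of any of spanner, multimeter, timer from where it was at the start of the episode above 0.04 m).
Of tin_2, spanner only 1 to 2 are there at a start; the rules pass over those that are not, and their reading is None.
At some moment in a run one of wrench, tin_0, tin_1, tin_2 may be knocked a few centimetres aside while the robot is not near it.
Once in a run the grip may slacken for a moment while it holds something.
It also fails if it takes over 208 s, if anything falls off the work surface, if the arm or the gripper's body presses on something with over 40 N, if the wrist force passes 120 N, or if a joint passes its speed limit or range.

### The arm

A 6-joint arm with a two-finger parallel gripper is mounted at the origin on a cart in front of the work surface, level with it; the furniture and walls round the work are solid. World frame = base frame: x ahead of the robot, y to its left, z up, the work surface at z = 0. Lengths are in mm, angles in rad, forces in N, time in s.
With the tool pointing down it reaches from about 350 to 875 mm from the base axis. Payload 4.2 kg.
Tool frame: the origin (TCP) lies at the very end of the fingers, on their centre line; the grasp point (between the pads) lies 19 mm behind it; z points along the fingers, y is the direction in which the jaws open and shut (so a half turn about z gives the same grasp; the last joint's range is limited). The gripper opens to 85 mm and grips with 20 to 120 N. Pads are 22 mm wide; open, the fingers measure 114 mm over their backs; the gripper's body (76 mm by 85 mm) begins 54 mm behind the grasp point. The pads swing forward as they close: fully open they stand 13 mm farther back than shut.
Start: joints at [-0.867, 0.385, 0.008, 0, -1.194, -0.259], TCP at [268.935, -564.157, 231.312] pointing down, gripper open.
Joint ranges: [-3.14, 3.14], [-1.21, 2.06], [-1.07, 1.41], [-3.16, 2.05], [-2.99, -0.16], [-3.1, 3.1]. Speed limits (rad/s): [2.79, 2.79, 3.14, 3.14, 3.14, 3.14].

### API

Orientations are given as a unit quaternion [x, y, z, w].
In Python, from bench import arm gives the robot as it stands.
- The arm moves only by the tool apply_moves, never from a script. Its argument "plan" is one flat list of numbers, 5 for each row, row after row: the gripper's target within -1 to 1 (shut at 1, half-way at 0, fully open at -1), then the shift along the world's x, y, z in m, then the turn about the world's z in degrees. A call has 1 to 8 rows; each row is the pose to reach, as a shift and turn from the pose commanded when the call began; what a row does not reach only later rows make up. A row lasts 1/12 s, in which the tool goes at most 41.7 mm and 7.16 degrees, less where a joint would pass 70% of its speed; a pose out of reach is approached as far as the arm can. A call with a gripper value outside its range is refused whole. The fingers move at their own pace and stop on an object; the grip force is fixed at half the most. Time passes only in rows, so rows that repeat a pose let the fingers close. It gives the time, the measured TCP pose, the force and the opening at its end, in the units of the state.
- arm.read_state(): the state, without advancing time (a new reading comes with each control period).
- arm.get_image(name): name is "scene" or "top"; returns a dict with "color" (384x512x3 uint8, red, green, blue), "range_z" (384x512 float32, mm along the optical axis (not along the pixel's ray), 0 where there is no reading), "camera_matrix" (3x3 intrinsics, pixels), "k1" (the pictures are not rectified: a ray, as slopes to the right and down, at radius r is drawn at 1 + k1 r^2 times it, then the intrinsics apply), "camera_from_world" (4x4, takes a point from world to camera coordinates). Camera axes: x right, y down, z forward; pixel columns grow to the right and rows downward; lengths in mm; the calibration is good to about 2 mm. A picture is of the moment at which its call begins.
- arm.job_done(): hands the job in, once; it reports no verdict.
The state is a dict: "clock": time; "joints": joint angles; "joint_vel": joint speeds; "joint_efforts": joint torques, N m; "position": TCP position; "ee_rot": TCP orientation; "contact_force": force on the tool from outside, world axes, zero at the start; "wrist_torque": the same for the moment, N m; "gripper_width": finger opening in mm.
Only numpy, scipy, OpenCV 4.12 (cv2) and the standard library are available. Lean on these libraries where they do the work, as an engineer would, in place of code of your own. Each camera call takes 0.05 s, during which the arm holds its last target.

## Working session

There is one attempt and no reset: what is moved stays moved. The work goes in short steps, Python scripts to look and compute and a tool call to move; the robot and the scene stay as the last step left them, time stands still between calls to the robot, and variables do not carry over. Pictures are saved under pics/ and viewed, and the job is handed in when it is done.

Besides the shell and the picture viewer there is one more tool, called as name(argument=value, ...), one argument or row to a line, values as JSON. apply_moves: Moves the arm, as the interface text tells. Its arguments: {"type":"object","properties":{"plan":{"type":"array","items":{"type":"number"}}},"required":["plan"]}

```bash
ls; mkdir -p pics
cat > h.py <<'E'
import numpy as np, cv2
from bench import arm
def img(name):
    return arm.get_image(name)
def save(d,fn,crop=None,scale=1):
    c=d["color"][:,:,::-1]
    if crop: x0,y0,x1,y1=crop; c=c[y0:y1,x0:x1]
    if scale!=1: c=cv2.resize(c,None,fx=scale,fy=scale,interpolation=cv2.INTER_CUBIC)
    cv2.imwrite("pics/"+fn,c)
def ray(d,u,v):
    K=d["camera_matrix"];k=d["k1"]
    xd=(u-K[0,2])/K[0,0];yd=(v-K[1,2])/K[1,1]
    x,y=xd,yd
    for _ in range(20):
        s=1+k*(x*x+y*y); x,y=xd/s,yd/s
    return np.array([x,y,1.0]) if np.isscalar(u) else np.stack([x,y,np.ones_like(x)],-1)
def pt(d,u,v,z=None):
    "world point by depth (z None) or on plane world z"
    T=np.linalg.inv(d["camera_from_world"]); r=ray(d,u,v)
    o=T[:3,3]; w=T[:3,:3]@r
    if z is None:
        s=d["range_z"][int(round(v)),int(round(u))]
    else: s=(z-o[2])/w[2]
    return o+s*w
def cloud(d):
    h,w=d["range_z"].shape
    u,v=np.meshgrid(np.arange(w,dtype=float),np.arange(h,dtype=float))
    r=ray(d,u,v)*d["range_z"][...,None]
    T=np.linalg.inv(d["camera_from_world"])
    return r@T[:3,:3].T+T[:3,3]
def proj(d,p):
    T=d["camera_from_world"];q=T[:3,:3]@np.array(p)+T[:3,3]
    x,y=q[0]/q[2],q[1]/q[2];s=1+d["k1"]*(x*x+y*y);K=d["camera_matrix"]
    return K[0,0]*x*s+K[0,2],K[1,1]*y*s+K[1,2]
E
python3 - <<'E'
from h import *
for n in ("scene","top"):
    d=img(n); save(d,n+"0.png",scale=1.5); T=np.linalg.inv(d["camera_from_world"]); print(n,T.round(3).tolist(),d["camera_matrix"],d["k1"])
print(arm.read_state())
E
```

```text
pics
scene [[0.45, -0.388, 0.805, -740.715], [-0.893, -0.217, 0.395, -441.634], [0.021, -0.896, -0.444, 758.725], [0.0, 0.0, 0.0, 1.0]] [[465.42292703   0.         249.5881869 ]
 [  0.         465.42292703 194.89710232]
 [  0.           0.           1.        ]] -0.15840140191537136
top [[-0.003, -0.991, 0.13, 283.382], [-1.0, 0.004, 0.011, 161.144], [-0.011, -0.13, -0.991, 1636.719], [0.0, 0.0, 0.0, 1.0]] [[482.93587709   0.         247.8005333 ]
 [  0.         482.93587709 189.73981903]
 [  0.           0.           1.        ]] 0.07154221841933045
{'clock': 0.1, 'joints': array([-8.67409882e-01,  3.85486900e-01,  6.73408136e-03, -4.16480807e-04,
       -1.19400589e+00, -2.58603423e-01]), 'joint_vel': array([ 0.00162886, -0.00189858,  0.00435648,  0.00251418,  0.0009543 ,
       -0.00154285]), 'joint_efforts': array([-2.79477426e-04, -3.93320560e+01,  1.88929421e+01,  4.19794455e+00,
       -2.60881628e-03, -1.24460527e-06]), 'position': array([ 268.69434309, -563.7040834 ,  230.31823594]), 'ee_rot': array([-2.20487838e-01,  9.75389211e-01,  9.59411077e-04, -2.82363774e-04]), 'contact_force': array([ 1.04768257, -0.22088122, -0.53308292]), 'wrist_torque': array([ 0.00314507, -0.01064454,  0.00530649]), 'gripper_width': 85.47196296517492}
```

View pics/scene0.png

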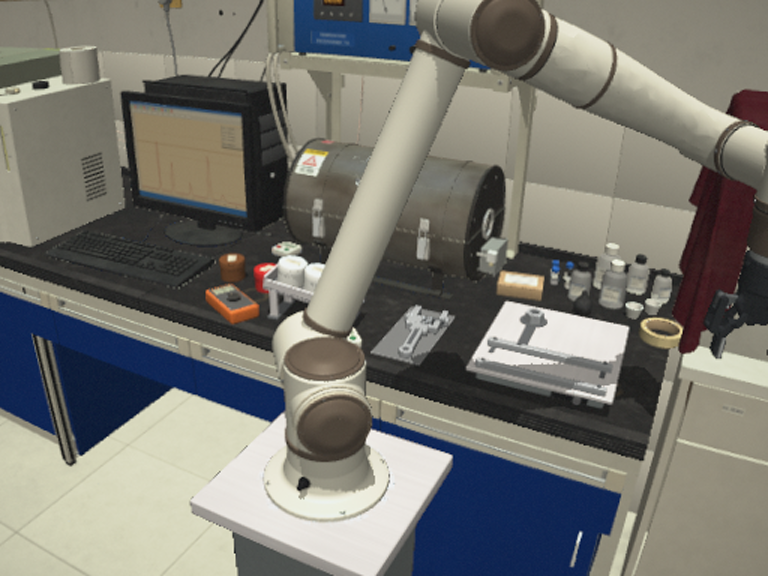

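View pics/top0.png

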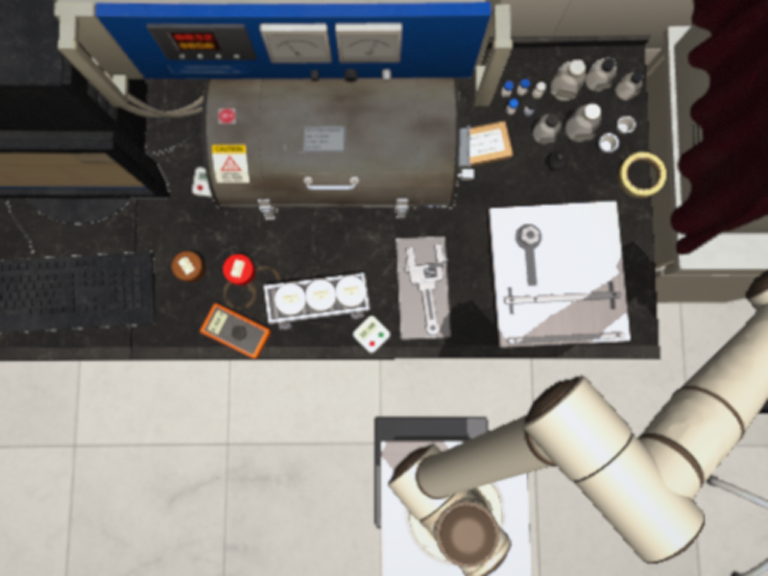

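Run:
```python
from h import *
d=img("top"); save(d,"t_lane.png",(120,150,270,250),5); save(d,"t_wr.png",(255,145,435,240),4.4); 
d=img("scene"); save(d,"s_sh.png",(240,190,430,280),4.2);save(d,"s_lane.png",(130,150,260,230),5)
```

```text
(no output)
```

View pics/t_lane.png

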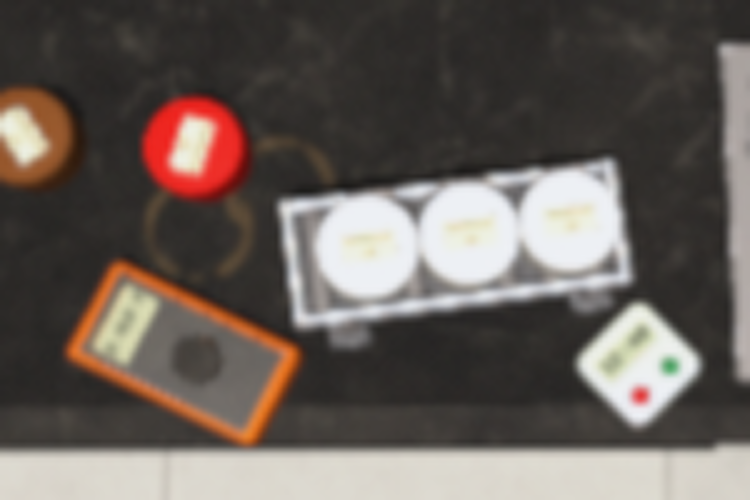

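View pics/t_wr.png

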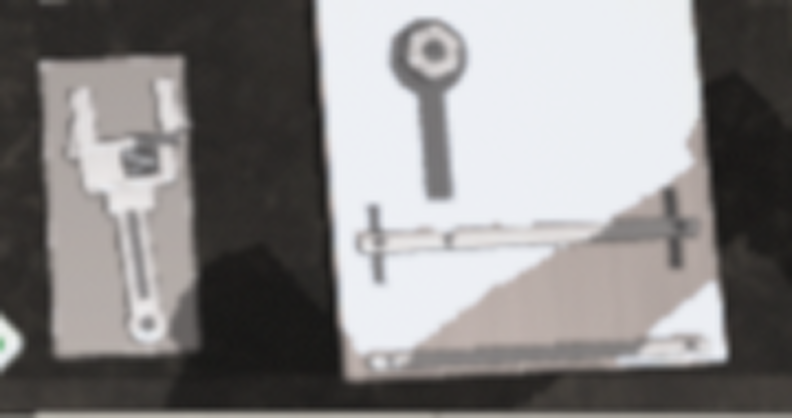

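View pics/s_sh.png

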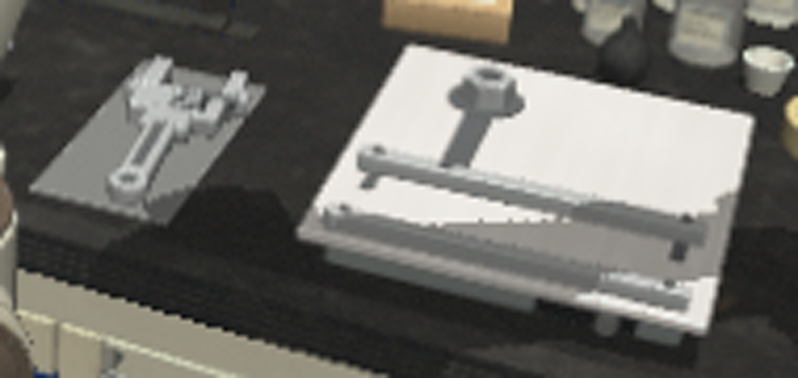

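View pics/s_lane.png

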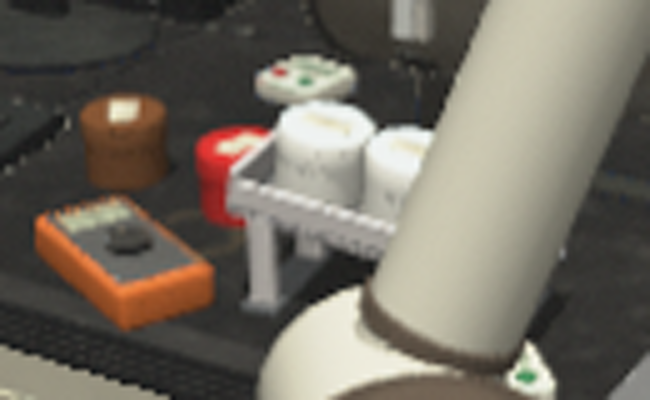

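```bash
cat > m.py <<'E'
from h import *
d=img("top"); P=cloud(d)
def f(n,u,v,z=None):
    print(n,(u,v),pt(d,u,v,z).round(1), 'depthz',P[int(round(v)),int(round(u))].round(1))
L=lambda x,y:(120+x/5,150+y/5)
for n,(x,y) in dict(t0=(570,220),t1=(468,233),t2=(367,246)).items(): f(n,*L(x,y))
for n,(x,y) in dict(LA=(283,205),LB=(613,163),LC=(629,281),LD=(299,323)).items(): f(n,*L(x,y),70)
W=lambda x,y:(255+x/4.4,145+y/4.4)
for n,(x,y) in dict(mA=(40,63),mB=(183,58),mC=(200,352),mD=(57,355)).items(): f(n,*W(x,y),3)
for n,(x,y) in dict(nut=(435,50)).items(): f(n,*W(x,y),67)
for n,(x,y) in dict(hole=(147,323),hand=(133,240),worm=(139,158),fj=(80,92),mj=(168,85)).items(): f(n,*W(x,y))
for n,(x,y) in dict(sC=(728,358),sD=(345,380),barL=(362,243),barR=(696,228),fL=(368,362),fR=(708,345)).items(): f(n,*W(x,y))
f('sA',*(326.5,139),44);f('sB',*(411,134.5),44)
E
python3 m.py
```

```text
t0 (234.0, 194.0) [470.5 222.2 107.5] depthz [470.5 222.2 107.5]
t1 (213.6, 196.6) [460.6 286.  122.7] depthz [459.4 284.7 122.5]
t2 (193.4, 199.2) [452.3 349.3 125.8] depthz [452.9 350.5 125.9]
LA (176.6, 191.0) [485.7 411.5  70. ] depthz [481.7 405.2 101.1]
LB (242.6, 182.6) [512.6 195.5  70. ] depthz [522.2 195.8  -4.9]
LC (245.8, 206.2) [434.9 185.2  70. ] depthz [441.9 185.5   4.8]
LD (179.8, 214.6) [408.3 399.7  70. ] depthz [407.2 399.4  68.1]
mA (264.09090909090907, 159.3181818181818) [603. 123.   3.] depthz [604.1 123.3   2.9]
mB (296.59090909090907, 158.1818181818182) [606.3  11.4   3. ] depthz [607.4   9.8   0.7]
mC (300.45454545454544, 225.0) [377.1   2.    3. ] depthz [377.    3.7   4.5]
mD (267.95454545454544, 225.6818181818182) [375.1 111.5   3. ] depthz [373.7 111.5   8.3]
nut (353.8636363636364, 156.36363636363637) [ 598.6 -170.5   67. ] depthz [ 599.7 -170.9   67.4]
hole (288.4090909090909, 218.4090909090909) [398.4  43.3  17.3] depthz [399.8  44.6  17.4]
hand (285.22727272727275, 199.54545454545453) [461.5  53.4  22.2] depthz [460.   54.2  22. ]
worm (286.590909090
[... 263 characters left out ...]
4545454544, 226.36363636363637) [ 372.5 -397.6   -1.6] depthz [ 373.7 -396.2   -1.4]
sD (333.4090909090909, 231.36363636363637) [ 355.7 -108.3    0.5] depthz [ 356.9 -106.9    0.7]
barL (337.27272727272725, 200.22727272727272) [ 454.9 -114.4   56.2] depthz [ 455.6 -113.5   56.3]
barR (413.18181818181813, 196.8181818181818) [ 464.3 -356.8   64.8] depthz [ 463.8 -356.2   64.7]
fL (338.6363636363636, 227.27272727272725) [ 366.  -114.9   64.6] depthz [ 366.9 -116.1   64.7]
fR (415.9090909090909, 223.4090909090909) [ 378.5 -362.2   61.8] depthz [ 379.8 -362.5   61.9]
sA (326.5, 139) [663.1 -85.9  44. ] depthz [672.7 -90.4   3.9]
sB (411, 134.5) [ 675.9 -365.8   44. ] depthz [ 687.8 -379.5    2.7]
```

Run:
```python
from h import *
d=img("top"); save(d,"t_nut.png",(335,140,385,190),14); P=cloud(d)
print(P[145:192:2,350:362:2,2].round(0))
d=img("scene"); save(d,"s_nut.png",(335,195,385,235),14)
```

```text
[[  50.   46.   45.   44.   51.   48.]
 [  41.   49. 1637.   51.   41.   44.]
 [  46.   44.   43.   42.   47.   46.]
 [  36.   65.   64.   48.   45.   37.]
 [  67.   66.   71.   65.   60.   47.]
 [  64.   64.   67.   67.   64.   45.]
 [  71.   64.   67.   64.   68.   54.]
 [  61.   68.   63.   66.   62.   50.]
 [  62.   66.   63.   60.   48.   45.]
 [  47.   50.   47.   41.   47.   38.]
 [  47.   47.   47.   47.   46.   45.]
 [  48.   47.   45.   42.   39.   46.]
 [  46.   50.   47.   47.   44.   40.]
 [  41.   48. 1637.   40.   39.   43.]
 [  45.   53.   46.   50.   41.   47.]
 [  40.   50.   44.   51.   48.   48.]
 [  40.   39.   47.   51.   40.   47.]
 [  44.   47.   43.   45.   45.   44.]
 [  47.   43.   49.   42.   43.   40.]
 [  42.   45.   48.   39.   44.   43.]
 [  43.   43.   46.   49.   45.   46.]
 [  46.   47.   49.   52.   46.   38.]
 [  49.   44.   41.   42.   45.   45.]
 [  45.   45.   51.   45.   47.   42.]]
```

View pics/t_nut.png

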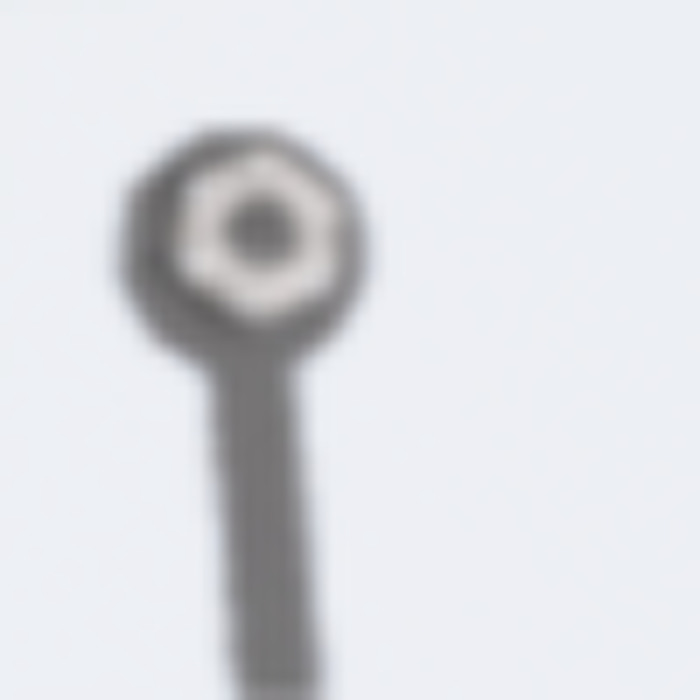

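View pics/s_nut.png

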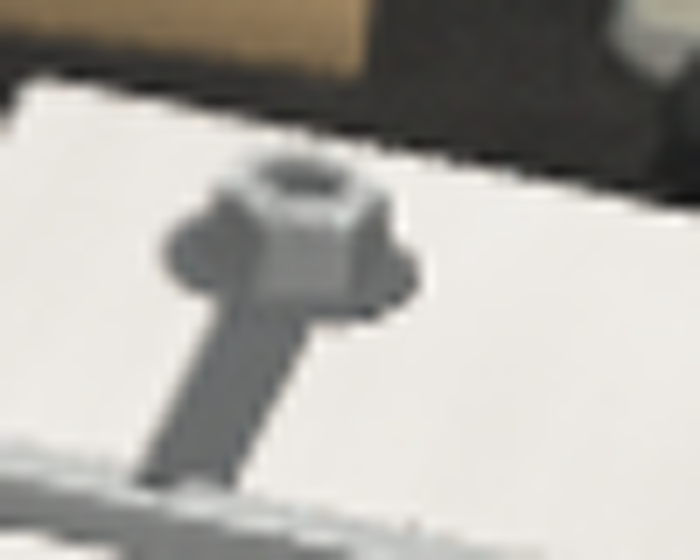

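```bash
cat > seg.py <<'E'
from h import *
def topw(d):
    # white round lids in top image within lane region
    c=d["color"].astype(int)
    up=cv2.resize(d["color"],None,fx=4,fy=4,interpolation=cv2.INTER_CUBIC)
    return up
if __name__=="__main__":
    d=img("top"); 
    x0,y0,x1,y1=170,170,260,225
    g=cv2.cvtColor(d["color"],cv2.COLOR_RGB2GRAY)[y0:y1,x0:x1]
    g=cv2.resize(g,None,fx=8,fy=8,interpolation=cv2.INTER_CUBIC)
    g=cv2.GaussianBlur(g,(9,9),2)
    c=cv2.HoughCircles(g,cv2.HOUGH_GRADIENT,1,80,param1=80,param2=15,minRadius=70,maxRadius=95)
    c=c[0][np.argsort(-c[0][:,0])]
    for (x,y,r),z in zip(c,(109,118,127)):
        u,v=x0+(x+.5)/8-.5,y0+(y+.5)/8-.5
        print((u,v,r/8),pt(d,u,v,z).round(1))
    P=cloud(d)
    # shaker deck : bright pixels near z 44
    gray=cv2.cvtColor(d["color"],cv2.COLOR_RGB2GRAY)
    for nm,zr,(xa,xb,ya,yb) in (("deck",(36,52),(340,700,-410,-80)),):
        m=(P[...,2]>zr[0])&(P[...,2]<zr[1])&(P[...,0]>xa)&(P[...,0]<xb)&(P[...,1]>ya)&(P[...,1]<yb)
        m=cv2.morphologyEx(m.astype(np.uint8),cv2.MORPH_CLOSE,np.ones((7,7)))
        m=cv2.morphologyEx(m,cv2.MORPH_OPEN,np.ones((5,5)))
        vv,uu=np.nonzero(m); pts=np.array([pt(d,float(u),float(v),44)[:2] for u,v in zip(uu,vv)],np.float32)
        print(nm,cv2.minAreaRect(pts))
    # nut
    m=(P[...,2]>58)&(P[...,2]<75)&(abs(P[...,0]-600)<30)&(abs(P[...,1]+170)<30)
    vv,uu=np.nonzero(m);pts=np.array([pt(d,float(u),float(v),64)[:2] for u,v in zip(uu,vv)],np.float32)
    print("nut",pts.mean(0),cv2.minEnclosingCircle(pts),len(pts))
E
python3 seg.py
```

```text
(np.float32(232.5), np.float32(188.0), np.float32(10.8125)) [489.6 226.9 109. ]
(np.float32(213.375), np.float32(196.125), np.float32(10.375)) [462.7 287.1 118. ]
(np.float32(187.0), np.float32(197.125), np.float32(10.95)) [458.8 369.3 127. ]
deck ((516.33935546875, -231.17056274414062), (311.21429443359375, 282.285888671875), 2.970121145248413)
nut [ 599.24274 -168.85983] ((598.7344970703125, -169.8897705078125), 19.971752166748047) 105
```

Run:
```python
from h import *
d=img("top"); save(d,"t_l2.png",(170,172,260,220),8.5); save(d,"t_ch.png",(325,190,425,240),8)
```

```text
(no output)
```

View pics/t_l2.png

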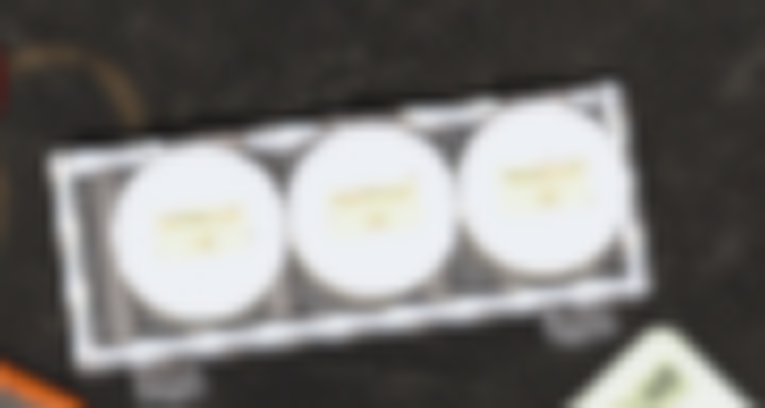

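View pics/t_ch.png

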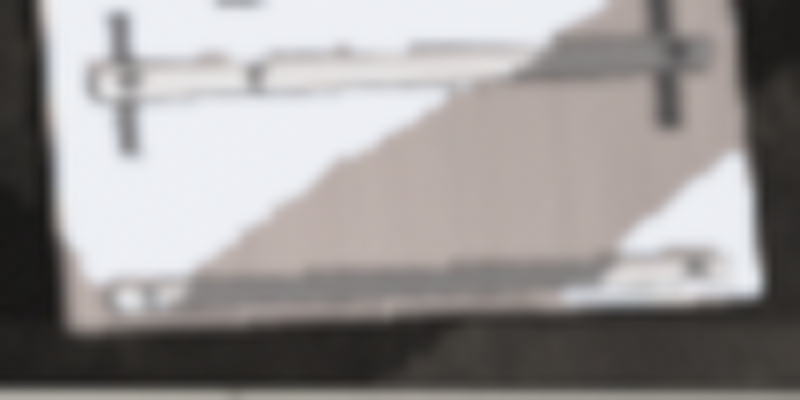

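Run:
```python
from h import *
d=img("top")
C=lambda x,y:(325+(x+.5)/8-.5,190+(y+.5)/8-.5)
for n,(x,y) in dict(barL=(100,80),barR=(705,56),fenL=(115,297),fenR=(715,264),bfL=(130,98),bfR=(690,72),ffL=(140,281),ffR=(700,252)).items(): print(n,pt(d,*C(x,y),60).round(1))
C=lambda x,y:(170+(x+.5)/8.5-.5,172+(y+.5)/8.5-.5)
for n,(x,y,z) in dict(t0=(545,189,109),t1=(372,212,118),t2=(198,234,127)).items(): print(n,pt(d,*C(x,y),z).round(1))
for n,(x,y,z) in dict(a=(52,158,94),dd=(85,362,94),b=(617,92,66),c=(642,290,66)).items(): print(n,pt(d,*C(x,y),z).round(1))
s=d["camera_from_world"]
```

```text
barL [ 456.7 -113.1   60. ]
barR [ 465.7 -356.8   60. ]
fenL [ 368.2 -116.7   60. ]
fenR [ 381.4 -356.7   60. ]
bfL [ 449.2 -125.1   60. ]
bfR [ 459.2 -350.6   60. ]
ffL [ 374.6 -127.    60. ]
ffR [ 386.2 -351.    60. ]
t0 [471.  223.1 109. ]
t1 [461.5 287.2 118. ]
t2 [452.5 350.8 127. ]
a [485.4 410.6  94. ]
dd [407.9 396.9  94. ]
b [513.9 197.1  66. ]
c [437.  187.5  66. ]
```

apply_moves(
  plan=[-1,0.08,0.31,0,50,-1,0.08,0.31,0,50,-1,0.08,0.31,0,50,-1,0.08,0.31,0,50,-1,0.08,0.31,0,50,-1,0.08,0.31,0,50,-1,0.08,0.31,0,50,-1,0.08,0.31,0,50],
)

```text
clock: 1.17
position: [348.9, -251.6, 231.7]
ee_rot: [-0.614, 0.789, -0.0, 0.0]
contact_force: [1.2, -0.2, 0.8]
gripper_width: 85.3
```

apply_moves(
  plan=[-1,0.08,0.31,-0.04,22.4,-1,0.08,0.31,-0.04,22.4,-1,0.08,0.31,-0.04,22.4,-1,0.08,0.31,-0.04,22.4,-1,0.08,0.31,-0.04,22.4,-1,0.08,0.31,-0.04,22.4,-1,0.08,0.31,-0.04,22.4,-1,0.08,0.31,-0.04,22.4],
)

```text
clock: 1.83
position: [429.4, 58.8, 191.5]
ee_rot: [0.755, -0.656, 0.0, -0.001]
contact_force: [0.7, -0.0, 0.2]
gripper_width: 85.2
```

apply_moves(
  plan=[-1,0.0416,0.171,-0.03,0,-1,0.0416,0.171,-0.03,0,-1,0.0416,0.171,-0.03,0,-1,0.0416,0.171,-0.03,0,-1,0.0416,0.171,-0.03,0,-1,0.0416,0.171,-0.03,0],
)

```text
clock: 2.33
position: [471.0, 229.7, 160.3]
ee_rot: [0.755, -0.655, 0.0, 0.0]
contact_force: [0.3, -0.5, 0.1]
gripper_width: 85.6
```

Run:
```python
from h import *
s=arm.read_state();print(s["position"],s["ee_rot"])
d=img("top"); save(d,"a1.png",(150,140,290,240),5.5)
d2=img("scene"); save(d2,"a2.png",(130,100,300,230),4.5)
print(arm.read_state()["position"],arm.read_state()["clock"])
```

```text
[471.03492099 229.73114268 160.33909158] [ 7.55195747e-01 -6.55499257e-01  3.71013678e-05  3.25731185e-04]
[470.13719218 226.76735354 160.94687908] 2.4333
```

View pics/a1.png

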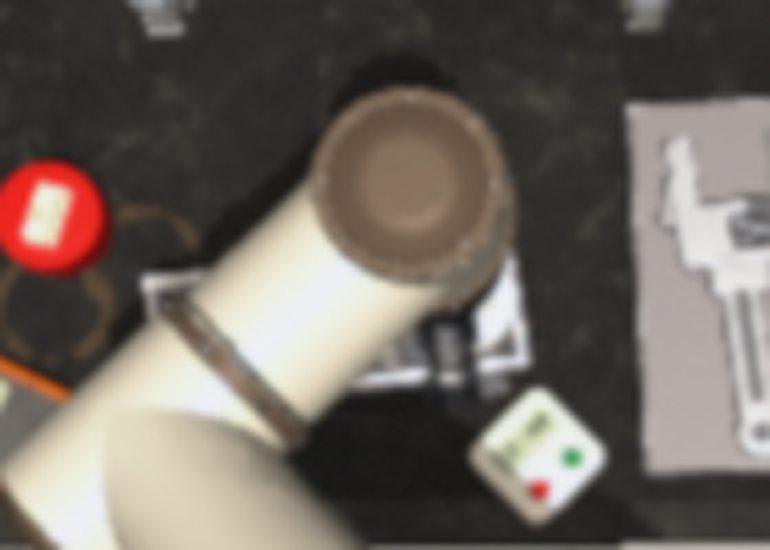

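View pics/a2.png

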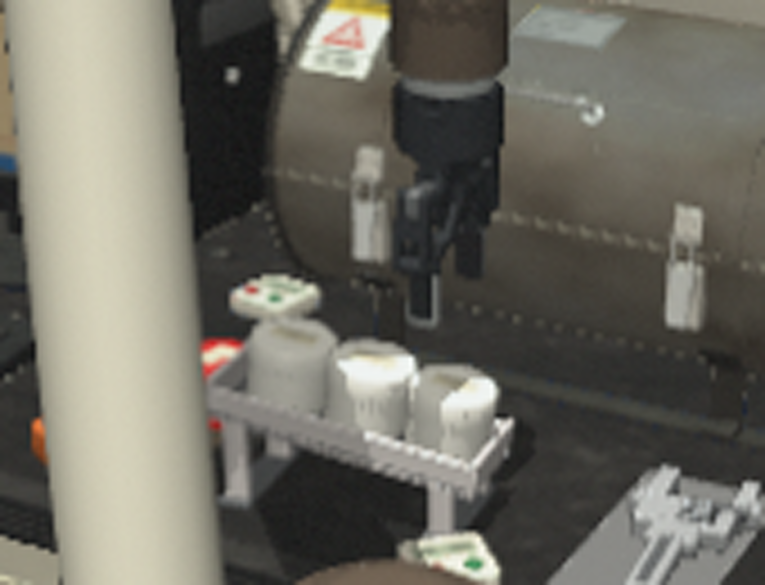

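apply_moves(
  plan=[-1,0,0,-0.04,0,-1,0,0,-0.07,0,-1,0,0,-0.08,0,-1,0,0,-0.0895,0,-1,0,0,-0.0895,0],
)

```text
clock: 2.85
position: [470.2, 225.7, 71.2]
ee_rot: [0.754, -0.657, -0.0, 0.001]
contact_force: [-1.0, -1.1, 0.2]
gripper_width: 85.3
```

apply_moves(
  plan=[1,0,0,0,0,1,0,0,0,0,1,0,0,0,0,1,0,0,0,0,1,0,0,0,0,1,0,0,0,0,1,0,0,0,0,1,0,0,0,0],
)

```text
clock: 3.52
position: [471.7, 227.5, 73.9]
ee_rot: [0.754, -0.657, 0.001, -0.002]
contact_force: [-1.2, -0.3, 6.9]
gripper_width: 62.9
```

apply_moves(
  plan=[1,0,0,0.03,0,1,0,0,0.07,0,1,0,0,0.1,0,1,0,0,0.1,0],
)

```text
clock: 3.85
position: [474.1, 229.4, 179.3]
ee_rot: [0.755, -0.656, 0.002, -0.007]
contact_force: [0.9, 1.5, -0.5]
gripper_width: 62.9
```

Run:
```python
from h import *
s=arm.read_state();print(s["position"],s["gripper_width"],s["contact_force"],s["joints"])
d2=img("scene"); save(d2,"b2.png",(130,100,300,230),4.5)
```

```text
[474.09961071 229.39804694 179.28268396] 62.9481526189393 [ 0.93574289  1.51730205 -0.53691687] [ 0.76020023  0.25702006 -0.32067869  0.00260172 -0.97806927 -0.62242422]
```

View pics/b2.png

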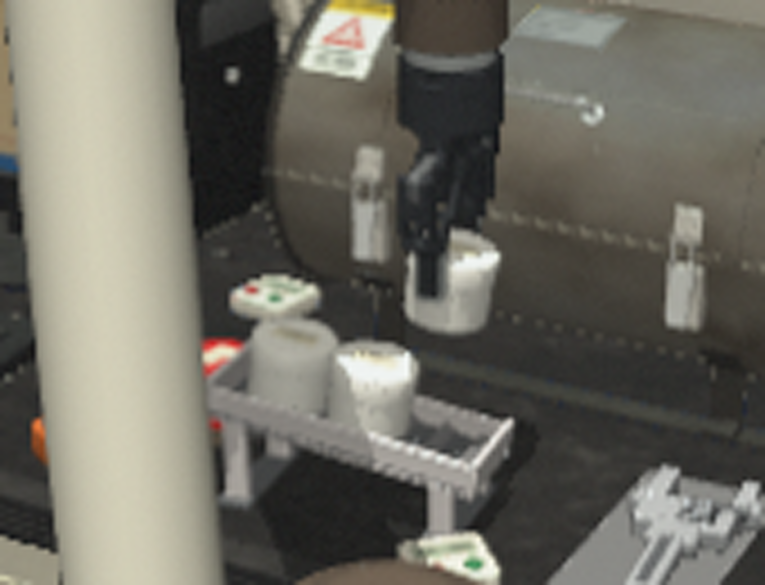

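apply_moves(
  plan=[1,-0.025,-0.28,0,-5,1,-0.025,-0.28,0,-5,1,-0.025,-0.28,0,-5,1,-0.025,-0.28,0,-5,1,-0.025,-0.28,0,-5,1,-0.025,-0.28,0,-5,1,-0.025,-0.28,0,-5],
)

```text
clock: 4.48
position: [443.5, -55.6, 170.8]
ee_rot: [0.724, -0.69, -0.001, 0.001]
contact_force: [1.1, -0.1, -1.5]
gripper_width: 62.5
```

apply_moves(
  plan=[1,-0.0246,-0.2582,-0.05,0,1,-0.0246,-0.2582,-0.05,0,1,-0.0246,-0.2582,-0.05,0,1,-0.0246,-0.2582,-0.05,0,1,-0.0246,-0.2582,-0.05,0,1,-0.0246,-0.2582,-0.05,0,1,-0.0246,-0.2582,-0.05,0,1,-0.0246,-0.2582,-0.05,0],
)

```text
clock: 5.15
position: [419.0, -313.6, 119.3]
ee_rot: [0.723, -0.691, -0.002, 0.001]
contact_force: [0.4, -0.1, -0.7]
gripper_width: 62.9
```

Run:
```python
from h import *
d2=img("scene"); save(d2,"b3.png",(240,100,430,280),3.3)
d2=img("top"); save(d2,"b4.png",(310,120,440,240),4.8)
s=arm.read_state();print(s["position"],s["gripper_width"],s["contact_force"])
```

```text
[ 419.7591706  -311.28814842  120.49337853] 62.75019850100215 [ 0.38351016  0.69580045 -0.75203414]
```

View pics/b3.png

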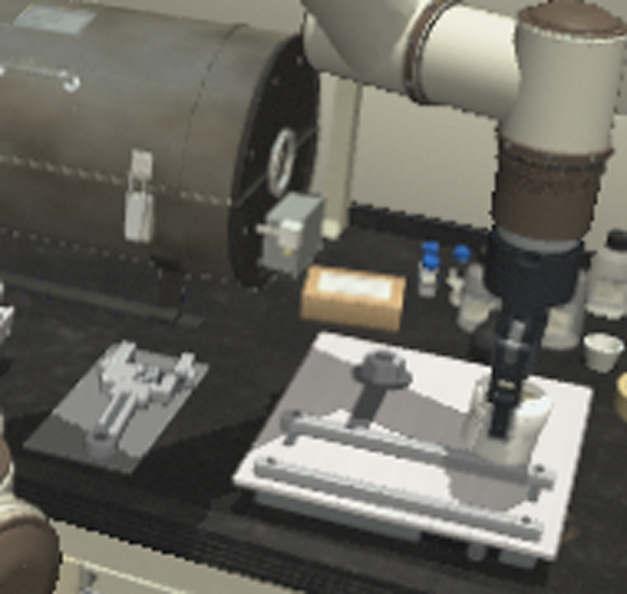

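View pics/b4.png

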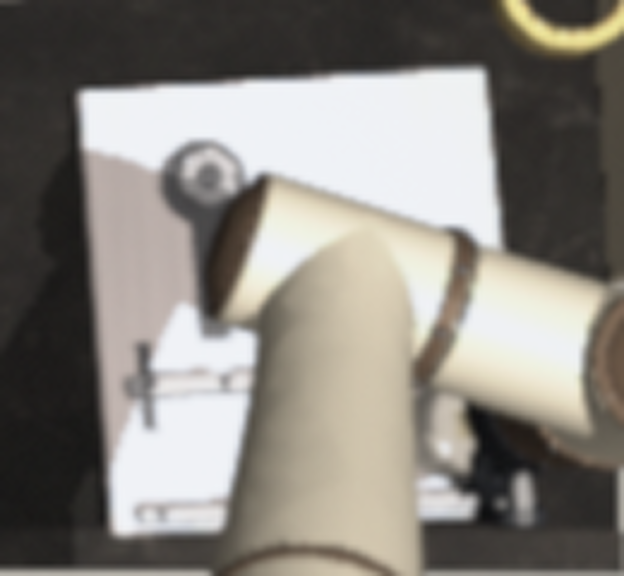

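apply_moves(
  plan=[1,0,0,-0.03,0,1,0,0,-0.045,0,1,0,0,-0.052,0,1,0,0,-0.056,0,1,0,0,-0.058,0,1,0,0,-0.058,0],
)

```text
clock: 5.75
position: [420.0, -309.6, 65.7]
ee_rot: [0.725, -0.688, -0.001, 0.001]
contact_force: [-4.7, 5.8, 9.1]
gripper_width: 62.7
```

apply_moves(
  plan=[-1,0,0,0,0,-1,0,0,0,0,-1,0,0,0,0,-1,0,0,0,0,-1,0,0,0,0,-1,0,0,0,0],
)

```text
clock: 6.25
position: [421.1, -311.4, 63.8]
ee_rot: [0.725, -0.689, 0.0, -0.0]
contact_force: [0.0, -1.1, 0.6]
gripper_width: 85.3
```

apply_moves(
  plan=[-1,0,0,0.04,0,-1,0,0,0.08,0,-1,0,0,0.115,0,-1,0,0,0.115,0],
)

```text
clock: 6.58
position: [425.0, -313.7, 186.6]
ee_rot: [0.725, -0.688, 0.007, -0.002]
contact_force: [1.3, -0.3, -0.1]
gripper_width: 85.3
```

Run:
```python
from h import *
d2=img("scene"); save(d2,"c3.png",(130,150,430,280),2.6)
s=arm.read_state();print(s["position"],s["gripper_width"],s["contact_force"])
```

```text
[ 423.35852751 -312.52093449  183.07673672] 85.57881004488553 [-0.99903384 -0.92462359 -1.31771333]
```

View pics/c3.png

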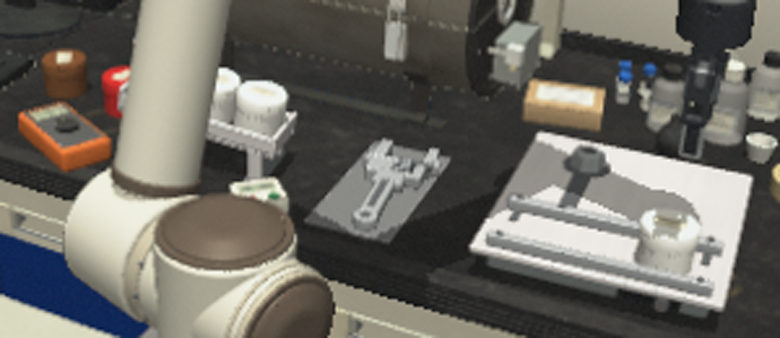

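apply_moves(
  plan=[-1,0.025,0.28,0,5,-1,0.025,0.28,0,5,-1,0.025,0.28,0,5,-1,0.025,0.28,0,5,-1,0.025,0.28,0,5,-1,0.025,0.28,0,5,-1,0.025,0.28,0,5],
)

```text
clock: 7.22
position: [445.2, -28.9, 178.0]
ee_rot: [0.754, -0.656, -0.001, 0.0]
contact_force: [1.2, -0.6, -0.2]
gripper_width: 85.4
```

Run:
```python
from h import *
d=img("top"); save(d,"d1.png",(150,120,440,250),2.7)
save(d,"d2.png",(380,180,430,230),10);save(d,"d3.png",(170,172,260,220),8.5)
s=arm.read_state();print(s["position"],s["gripper_width"],s["contact_force"])
```

```text
[446.3806842  -25.98883548 178.17810486] 85.67212909836883 [ 0.08735924  2.83983489 -0.79264724]
```

View pics/d1.png

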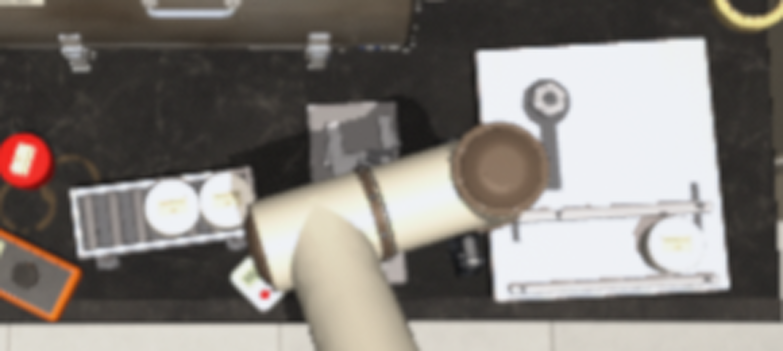

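View pics/d2.png

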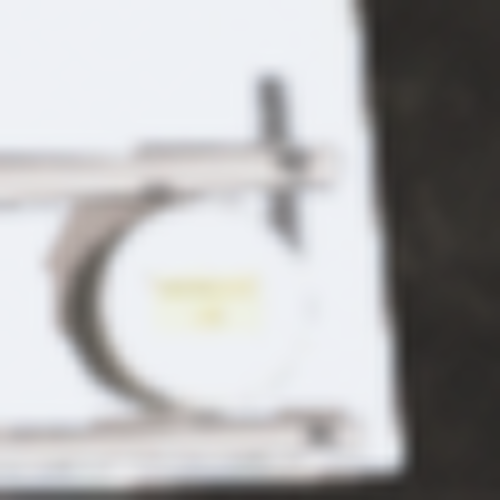

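View pics/d3.png

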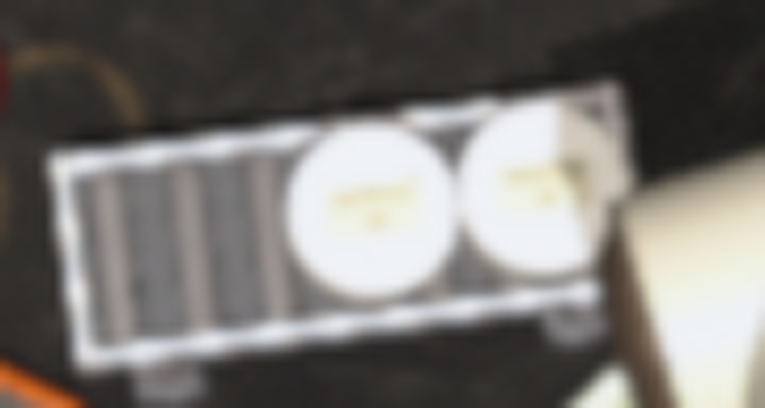

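apply_moves(
  plan=[-1,0.0246,0.2582,-0.03,0,-1,0.0246,0.2582,-0.03,0,-1,0.0246,0.2582,-0.03,0,-1,0.0246,0.2582,-0.03,0,-1,0.0246,0.2582,-0.03,0,-1,0.0246,0.2582,-0.03,0,-1,0.0246,0.2582,-0.03,0,-1,0.0246,0.2582,-0.03,0],
)

```text
clock: 7.93
position: [470.3, 229.2, 147.0]
ee_rot: [0.755, -0.655, -0.0, 0.001]
contact_force: [-0.0, -0.1, -0.9]
gripper_width: 85.2
```

apply_moves(
  plan=[-1,0,0,-0.04,0,-1,0,0,-0.065,0,-1,0,0,-0.077,0,-1,0,0,-0.077,0,-1,0,0,-0.077,0],
)

```text
clock: 8.35
position: [470.2, 225.3, 71.2]
ee_rot: [0.754, -0.657, -0.0, 0.001]
contact_force: [-0.1, -0.4, -0.0]
gripper_width: 85.3
```

apply_moves(
  plan=[1,0,0,0,0,1,0,0,0,0,1,0,0,0,0,1,0,0,0,0,1,0,0,0,0,1,0,0,0,0,1,0,0,0,0,1,0,0,0,0],
)

```text
clock: 9.02
position: [471.5, 227.1, 73.6]
ee_rot: [0.754, -0.657, 0.001, -0.001]
contact_force: [-0.7, -1.4, 6.7]
gripper_width: 63.0
```

apply_moves(
  plan=[1,0,0,0.03,0,1,0,0,0.07,0,1,0,0,0.1,0,1,0,0,0.1,0],
)

```text
clock: 9.35
position: [473.9, 229.3, 179.0]
ee_rot: [0.754, -0.656, 0.002, -0.007]
contact_force: [1.1, -0.1, -0.9]
gripper_width: 63.2
```

Run:
```python
from h import *
d=img("top"); u,v=380+(208.5)/10-.5,180+(308.5)/10-.5
p=pt(d,u,v,97);print(p, 417.2-(p[1]+236.5)*.049)
```

```text
[ 417.66740503 -304.30409519   97.        ] 420.52240066435496
```

apply_moves(
  plan=[1,-0.027,-0.24,0,-5,1,-0.027,-0.24,0,-5,1,-0.027,-0.24,0,-5,1,-0.027,-0.24,0,-5,1,-0.027,-0.24,0,-5,1,-0.027,-0.24,0,-5,1,-0.027,-0.24,0,-5],
)

```text
clock: 9.98
position: [440.4, -17.5, 170.3]
ee_rot: [0.722, -0.691, -0.001, 0.002]
contact_force: [-1.1, 0.7, -0.7]
gripper_width: 62.9
```

apply_moves(
  plan=[1,-0.0263,-0.2233,-0.05,0,1,-0.0263,-0.2233,-0.05,0,1,-0.0263,-0.2233,-0.05,0,1,-0.0263,-0.2233,-0.05,0,1,-0.0263,-0.2233,-0.05,0,1,-0.0263,-0.2233,-0.05,0,1,-0.0263,-0.2233,-0.05,0,1,-0.0263,-0.2233,-0.05,0],
)

```text
clock: 10.65
position: [415.8, -237.0, 120.2]
ee_rot: [0.724, -0.69, -0.002, 0.001]
contact_force: [0.6, -0.1, -2.0]
gripper_width: 63.1
```

apply_moves(
  plan=[1,0,0,-0.03,0,1,0,0,-0.045,0,1,0,0,-0.052,0,1,0,0,-0.056,0,1,0,0,-0.058,0,1,0,0,-0.058,0],
)

```text
clock: 11.15
position: [416.3, -235.1, 65.3]
ee_rot: [0.725, -0.689, -0.001, 0.001]
contact_force: [-5.6, 5.1, 9.8]
gripper_width: 62.9
```

apply_moves(
  plan=[-1,0,0,0,0,-1,0,0,0,0,-1,0,0,0,0,-1,0,0,0,0,-1,0,0,0,0,-1,0,0,0,0],
)

```text
clock: 11.65
position: [417.4, -236.5, 63.8]
ee_rot: [0.725, -0.689, 0.0, -0.0]
contact_force: [-0.9, -0.2, -0.4]
gripper_width: 85.4
```

apply_moves(
  plan=[-1,0,0,0.04,0,-1,0,0,0.08,0,-1,0,0,0.115,0,-1,0,0,0.115,0],
)

```text
clock: 11.98
position: [421.7, -238.1, 186.1]
ee_rot: [0.725, -0.688, 0.007, -0.003]
contact_force: [-0.1, -0.0, 0.1]
gripper_width: 85.3
```

apply_moves(
  plan=[-1,0.027,0.24,0,5,-1,0.027,0.24,0,5,-1,0.027,0.24,0,5,-1,0.027,0.24,0,5,-1,0.027,0.24,0,5,-1,0.027,0.24,0,5,-1,0.027,0.24,0,5],
)

```text
clock: 12.57
position: [445.4, 7.9, 179.0]
ee_rot: [0.756, -0.654, 0.001, -0.001]
contact_force: [0.2, 0.1, -0.1]
gripper_width: 85.2
```

Run:
```python
from h import *
d=img("top"); save(d,"e1.png",(150,120,440,250),2.7)
save(d,"e2.png",(340,180,430,235),8.5);save(d,"e3.png",(170,172,260,220),8.5)
s=arm.read_state();print(s["position"],s["gripper_width"],s["contact_force"])
```

```text
[444.63030049   5.99764769 178.71809884] 84.87835032963804 [-0.36077924 -0.00341601 -0.26444155]
```

View pics/e1.png

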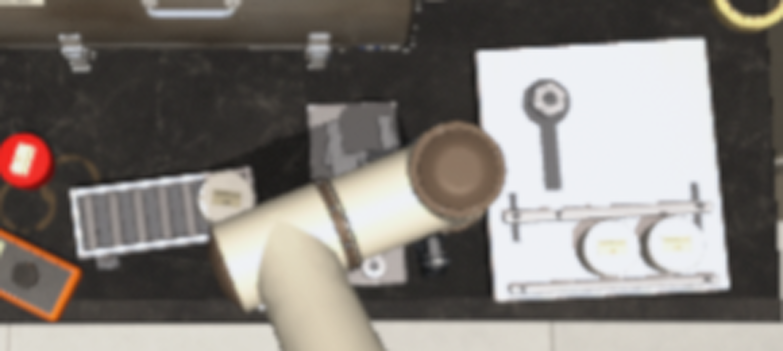

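View pics/e2.png

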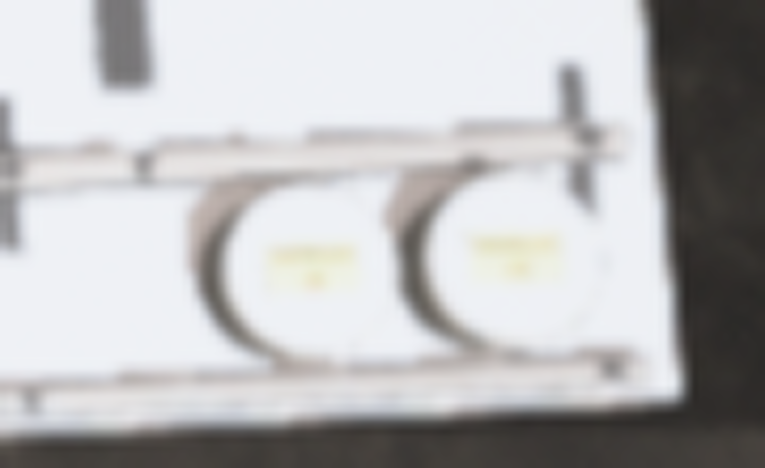

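View pics/e3.png

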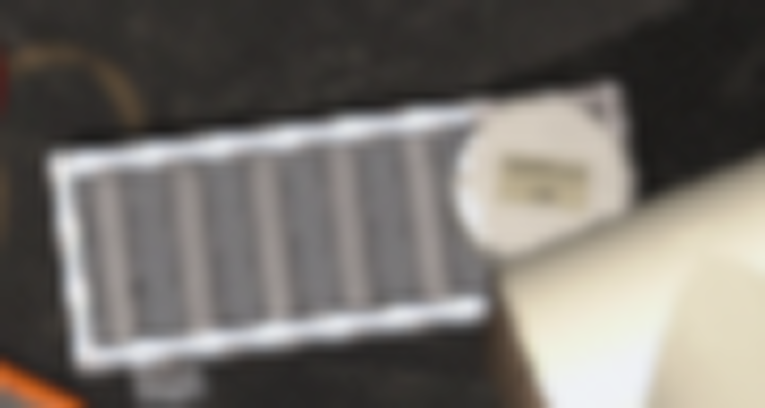

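apply_moves(
  plan=[-1,0.0263,0.2233,-0.03,0,-1,0.0263,0.2233,-0.03,0,-1,0.0263,0.2233,-0.03,0,-1,0.0263,0.2233,-0.03,0,-1,0.0263,0.2233,-0.03,0,-1,0.0263,0.2233,-0.03,0,-1,0.0263,0.2233,-0.03,0,-1,0.0263,0.2233,-0.03,0],
)

```text
clock: 13.28
position: [470.3, 226.3, 148.0]
ee_rot: [0.754, -0.657, -0.0, 0.001]
contact_force: [-0.3, -0.2, -0.3]
gripper_width: 86.0
```

apply_moves(
  plan=[-1,0,0,-0.04,0,-1,0,0,-0.065,0,-1,0,0,-0.077,0,-1,0,0,-0.077,0,-1,0,0,-0.077,0],
)

```text
clock: 13.7
position: [470.6, 225.0, 71.9]
ee_rot: [0.753, -0.658, 0.0, 0.001]
contact_force: [0.3, 0.2, 0.4]
gripper_width: 85.5
```

apply_moves(
  plan=[1,0,0,0,0,1,0,0,0,0,1,0,0,0,0,1,0,0,0,0,1,0,0,0,0,1,0,0,0,0,1,0,0,0,0,1,0,0,0,0],
)

```text
clock: 14.37
position: [471.5, 227.1, 73.9]
ee_rot: [0.754, -0.657, 0.001, -0.001]
contact_force: [-0.6, -1.7, 7.0]
gripper_width: 62.7
```

apply_moves(
  plan=[1,0,0,0.03,0,1,0,0,0.07,0,1,0,0,0.1,0,1,0,0,0.1,0],
)

```text
clock: 14.7
position: [474.1, 229.3, 179.4]
ee_rot: [0.755, -0.656, 0.002, -0.007]
contact_force: [0.0, 0.9, 0.7]
gripper_width: 62.9
```

apply_moves(
  plan=[1,-0.0285,-0.2,0,-5,1,-0.0285,-0.2,0,-5,1,-0.0285,-0.2,0,-5,1,-0.0285,-0.2,0,-5,1,-0.0285,-0.2,0,-5,1,-0.0285,-0.2,0,-5],
)

```text
clock: 15.2
position: [439.2, 22.3, 171.6]
ee_rot: [0.723, -0.691, -0.001, 0.001]
contact_force: [0.0, 0.3, -1.7]
gripper_width: 63.2
```

apply_moves(
  plan=[1,-0.0285,-0.1884,-0.05,0,1,-0.0285,-0.1884,-0.05,0,1,-0.0285,-0.1884,-0.05,0,1,-0.0285,-0.1884,-0.05,0,1,-0.0285,-0.1884,-0.05,0,1,-0.0285,-0.1884,-0.05,0,1,-0.0285,-0.1884,-0.05,0],
)

```text
clock: 15.78
position: [412.7, -162.7, 121.3]
ee_rot: [0.723, -0.69, -0.0, 0.0]
contact_force: [-0.5, 0.6, -1.2]
gripper_width: 63.1
```

apply_moves(
  plan=[1,0,0,-0.03,0,1,0,0,-0.045,0,1,0,0,-0.052,0,1,0,0,-0.056,0,1,0,0,-0.058,0,1,0,0,-0.058,0],
)

```text
clock: 16.28
position: [413.5, -160.6, 65.5]
ee_rot: [0.725, -0.688, -0.0, 0.0]
contact_force: [-4.7, 3.9, 9.3]
gripper_width: 62.7
```

apply_moves(
  plan=[-1,0,0,0,0,-1,0,0,0,0,-1,0,0,0,0,-1,0,0,0,0,-1,0,0,0,0,-1,0,0,0,0],
)

```text
clock: 16.78
position: [413.7, -161.6, 63.8]
ee_rot: [0.725, -0.689, 0.0, -0.0]
contact_force: [0.6, 0.5, 0.5]
gripper_width: 85.4
```

apply_moves(
  plan=[-1,0,0,0.04,0,-1,0,0,0.08,0,-1,0,0,0.115,0,-1,0,0,0.115,0,-1,0,0,0.115,0],
)

```text
clock: 17.2
position: [414.7, -161.6, 180.8]
ee_rot: [0.725, -0.689, 0.002, -0.002]
contact_force: [-0.9, 0.1, -0.6]
gripper_width: 85.6
```

Run:
```python
from h import *
s=arm.read_state();print(s["position"],s["ee_rot"],s["joints"])
```

```text
[ 414.7360959  -161.62181598  180.79019282] [ 0.72458665 -0.68917806  0.00201409 -0.00193256] [-4.42420501e-03  1.22227485e-01 -4.91121955e-01 -6.03647453e-05
 -9.51864500e-01  5.45398275e-02]
```

Run:
```python
from h import *
d=img("top"); save(d,"f1.png",(150,120,440,250),2.7)
d=img("scene"); save(d,"f2.png",(130,150,430,280),2.6)
```

```text
(no output)
```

View pics/f1.png

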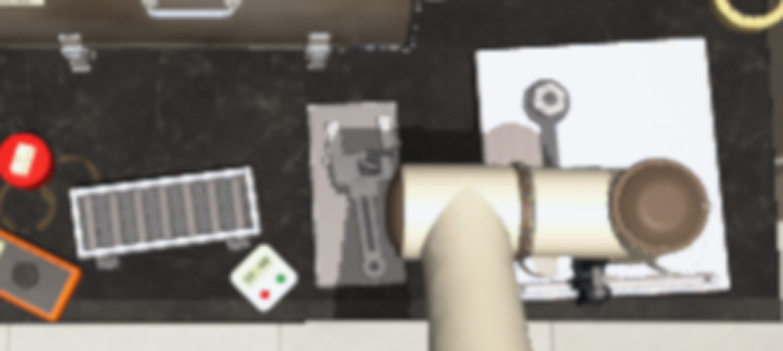

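View pics/f2.png

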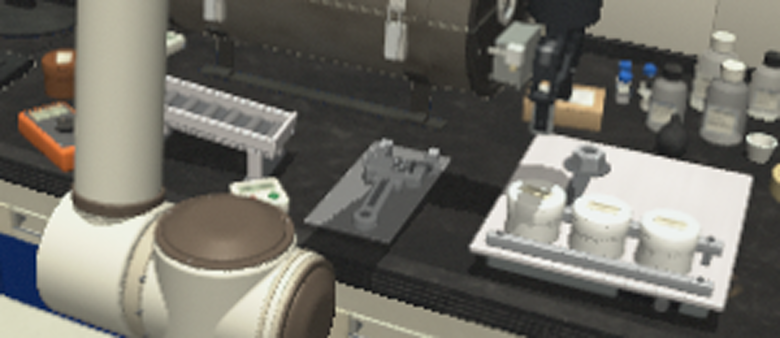

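```bash
python3 - <<'E'
from h import *
d=img("top"); save(d,"g1.png",(262,155,302,230),8)
img0=cv2.imread("pics/t_wr.png");
E
python3 -c "
import cv2
i=cv2.imread('pics/top0.png')[232:345,393:453]
cv2.imwrite('pics/g0.png',cv2.resize(i,None,fx=5.33,fy=5.33,interpolation=cv2.INTER_CUBIC))"
```

```text
(no output)
```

View pics/g1.png

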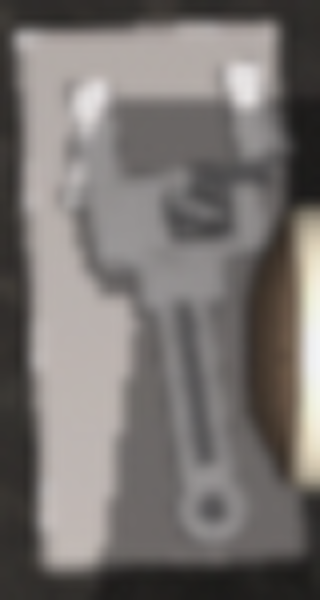

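View pics/g0.png

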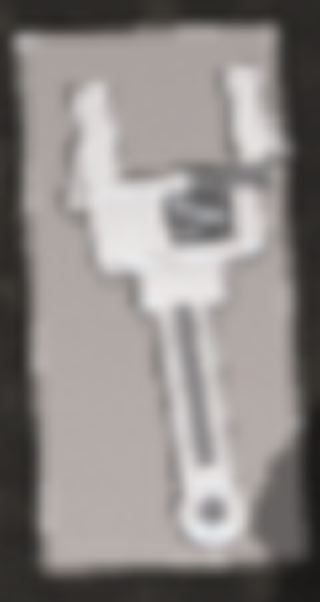

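Run:
```python
from h import *
d=img("top")
C=lambda x,y:(262+(x+.5)/8-.5,155+(y+.5)/8-.5)
def q(n,x,y,z): p=pt(d,*C(x,y),z);print(n,p.round(1));return p
a=q('slot a',183,310,21);b=q('slot b',208,465,21);h=q('hole',211,508,21)
print(np.degrees(np.arctan2(*(a-b)[[1,0]])),np.degrees(np.arctan2(*(a-h)[[1,0]])))
q('hl',178,400,21);q('hr',218,400,21);
f1=q('fj1',107,90,23);f2=q('fj2',118,175,23);m1=q('mj1',228,75,23);m2=q('mj2',236,150,23)
q('tipL',88,78,23);q('tipR',238,62,23)
q('throatL',130,180,23);q('worm',200,215,28)
q('wormtl',165,200,26);q('wormbr',235,232,26)
print(np.degrees(np.arctan2(*(f1-f2)[[1,0]])),np.degrees(np.arctan2(*(m1-m2)[[1,0]])))
```

```text
slot a [482.7  55.7  21. ]
slot b [417.3  46.1  21. ]
hole [399.3  45.1  21. ]
8.36279965125209 7.2531234372428015
hl [444.7  58.3  21. ]
hr [444.6  41.5  21. ]
fj1 [576.5  86.8  23. ]
fj2 [540.1  82.6  23. ]
mj1 [582.7  35.6  23. ]
mj2 [550.5  32.7  23. ]
tipL [581.7  94.8  23. ]
tipR [588.3  31.3  23. ]
throatL [537.9  77.5  23. ]
worm [522.1  48.5  28. ]
wormtl [528.8  63.   26. ]
wormbr [515.1  33.8  26. ]
6.714846209030842 5.221809771839683
```

apply_moves(
  plan=[-1,0.0555,0.2163,-0.03,-50,-1,0.0555,0.2163,-0.03,-50,-1,0.0555,0.2163,-0.03,-50,-1,0.0555,0.2163,-0.03,-50,-1,0.0555,0.2163,-0.03,-50,-1,0.0555,0.2163,-0.03,-50,-1,0.0555,0.2163,-0.03,-50,-1,0.0555,0.2163,-0.03,-50],
)

```text
clock: 18.07
position: [468.9, 57.0, 146.7]
ee_rot: [-0.365, 0.931, -0.0, -0.002]
contact_force: [-0.3, -0.4, -0.7]
gripper_width: 85.7
```

apply_moves(
  plan=[-0.3,0,0,-0.04,-35.6,-0.3,0,0,-0.07,-35.6,-0.3,0,0,-0.09,-35.6,-0.3,0,0,-0.09,-35.6,-0.3,0,0,-0.09,-35.6,-0.3,0,0,-0.09,-35.6,-0.3,0,0,-0.09,-35.6],
)

```text
clock: 18.65
position: [468.5, 54.5, 57.8]
ee_rot: [-0.065, 0.998, -0.0, -0.001]
contact_force: [0.1, -0.5, 0.7]
gripper_width: 55.2
```

Run:
```python
from h import *
d=img("scene"); save(d,"h1.png",(230,150,320,230),8)
s=arm.read_state();print(s["position"],s["ee_rot"],s["gripper_width"])
```

```text
[468.68972346  54.54110133  58.15860586] [-6.49553239e-02  9.97887877e-01 -3.00332512e-04 -7.08137630e-04] 55.67385281378215
```

View pics/h1.png

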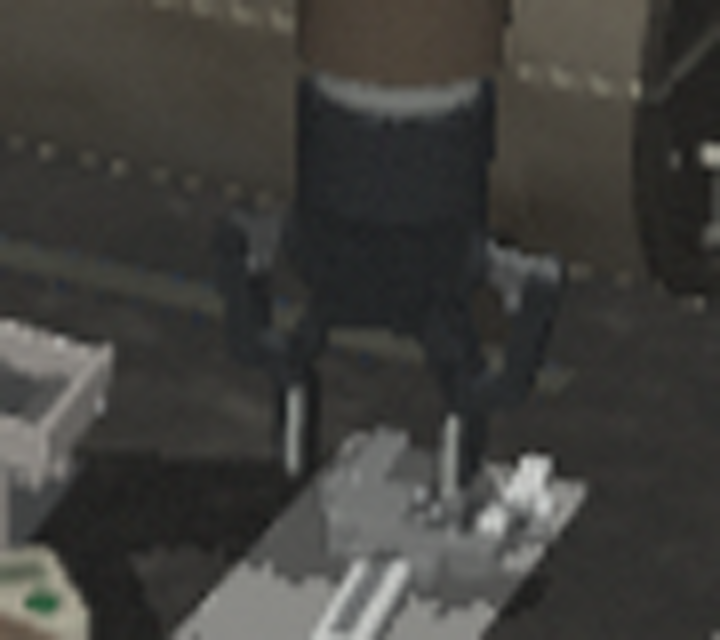

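apply_moves(
  plan=[-0.3,0,0,-0.03,0,-0.3,0,0,-0.045,0,-0.3,0,0,-0.05,0,-0.3,0,0,-0.054,0,-0.3,0,0,-0.054,0],
)

```text
clock: 19.12
position: [469.0, 54.7, 4.6]
ee_rot: [-0.064, 0.998, -0.0, -0.0]
contact_force: [-0.4, -0.4, 0.2]
gripper_width: 55.5
```

apply_moves(
  plan=[1,0,0,0,0,1,0,0,0,0,1,0,0,0,0,1,0,0,0,0,1,0,0,0,0,1,0,0,0,0,1,0,0,0,0,1,0,0,0,0],
)

```text
clock: 19.78
position: [469.7, 54.9, 6.0]
ee_rot: [-0.064, 0.998, 0.0, 0.001]
contact_force: [-1.0, -1.6, 5.6]
gripper_width: 22.3
```

apply_moves(
  plan=[1,0,0,0.015,0,1,0,0,0.035,0,1,0,0,0.06,0,1,0,0,0.09,0,1,0,0,0.11,0,1,0,0,0.11,0],
)

```text
clock: 20.28
position: [471.5, 55.8, 119.1]
ee_rot: [-0.064, 0.998, 0.002, 0.005]
contact_force: [1.2, -0.1, -2.2]
gripper_width: 22.6
```

Run:
```python
from h import *
d=img("scene"); save(d,"i1.png",(230,130,320,230),6)
s=arm.read_state();print(s["position"],s["ee_rot"],s["gripper_width"],s["contact_force"],s["wrist_torque"])
d=img("top"); save(d,"i2.png",(245,120,335,230),5)
```

```text
[469.90811317  55.29813734 116.74813621] [-0.06350994  0.99797765  0.00117081  0.00239441] 22.579576013532513 [-0.25635366 -0.23665373 -4.04102711] [ 0.04143141  0.10665006 -0.00265567]
```

View pics/i1.png

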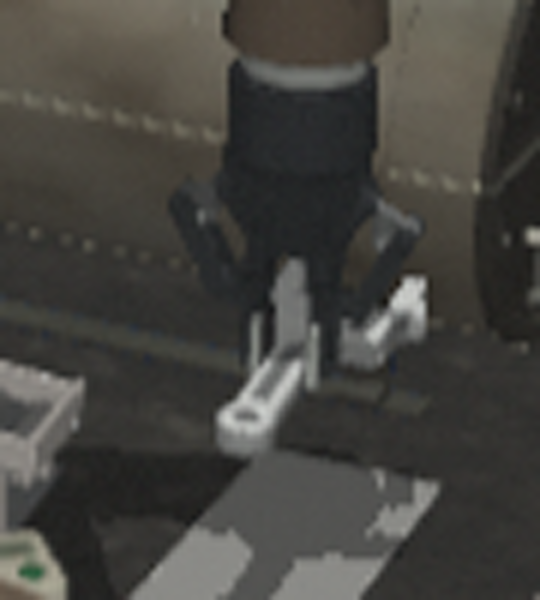

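View pics/i2.png

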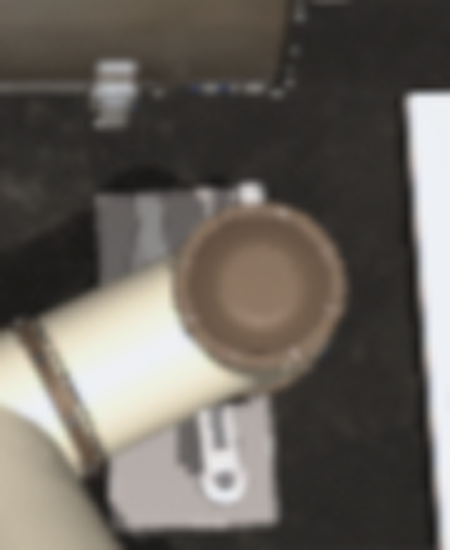

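```bash
cat > nutfit.py <<'E'
from h import *
from scipy.optimize import minimize
d=img("top")
g=cv2.cvtColor(d["color"],cv2.COLOR_RGB2GRAY).astype(float)
x0,y0,x1,y1=344,146,364,167
S=8
def render(cx,cy,yaw,zt=64):
    m=np.zeros(((y1-y0)*S,(x1-x0)*S),np.float32)
    def poly(r,n,z,off,col):
        p=[proj(d,(cx+r*np.cos(yaw+off+2*np.pi*k/n),cy+r*np.sin(yaw+off+2*np.pi*k/n),z)) for k in range(n)]
        p=np.array([((u-x0+.5)*S-.5,(v-y0+.5)*S-.5) for u,v in p])
        cv2.fillPoly(m,[np.round(p*16).astype(np.int32)],float(col),shift=4)
    poly(36/np.sqrt(3),6,zt,0,1)   # vertices at yaw (x dir) -> flats face y
    poly(9,24,zt+1,0,0.3)
    m=cv2.GaussianBlur(m,(0,0),S*0.5)
    return cv2.resize(m,(x1-x0,y1-y0),interpolation=cv2.INTER_AREA)
t=g[y0:y1,x0:x1]
uu,vv=np.meshgrid(np.arange(x0,x1),np.arange(y0,y1))
u0,v0=proj(d,(598.7,-168.5,64)); w=(np.hypot(uu-u0,vv-v0)<8.0)
def sc(p):
    m=render(p[0],p[1],np.radians(p[2]))[w]; return -np.corrcoef(m,t[w])[0,1]
res=[]
for yaw in range(-28,32,4):
    r=minimize(sc,[598.7,-168.5,yaw],method="Nelder-Mead",options=dict(initial_simplex=[[598.7,-168.5,yaw],[601,-168.5,yaw],[598.7,-166,yaw],[598.7,-168.5,yaw+6]]))
    res.append((r.fun,*r.x.round(2)))
for r in sorted(res)[:6]: print(r)
E
python3 nutfit.py
```

```text
(np.float64(-0.7590692086644718), np.float64(600.36), np.float64(-169.59), np.float64(-6.33))
(np.float64(-0.7583084758797735), np.float64(600.34), np.float64(-169.62), np.float64(-6.23))
(np.float64(-0.7581419506804199), np.float64(600.3), np.float64(-169.63), np.float64(-5.98))
(np.float64(-0.7579163196213775), np.float64(600.38), np.float64(-169.73), np.float64(-7.63))
(np.float64(-0.7577835991905725), np.float64(600.3), np.float64(-169.65), np.float64(-5.9))
(np.float64(-0.7576737966668592), np.float64(600.35), np.float64(-169.75), np.float64(-7.43))
```

apply_moves(
  plan=[1,0.007,-0.013,0.003,4,1,0.014,-0.026,0.006,9,1,0.022,-0.039,0.009,14,1,0.029,-0.052,0.01,19,1,0.036,-0.065,0.01,24,1,0.043,-0.078,0.01,29,1,0.05,-0.091,0.01,34,1,0.0577,-0.104,0.01,37],
)

```text
clock: 21.1
position: [525.3, -50.1, 122.3]
ee_rot: [-0.378, 0.926, 0.001, -0.003]
contact_force: [-0.8, 0.1, -3.8]
gripper_width: 22.6
```

apply_moves(
  plan=[1,0.007,-0.013,0,4,1,0.014,-0.026,0,9,1,0.022,-0.039,0,14,1,0.029,-0.052,0,19,1,0.036,-0.065,0,24,1,0.043,-0.078,0,29,1,0.05,-0.091,0,34,1,0.0577,-0.104,0,37],
)

```text
clock: 21.77
position: [583.1, -153.8, 121.8]
ee_rot: [-0.653, 0.758, 0.002, -0.002]
contact_force: [0.8, 0.7, -2.4]
gripper_width: 22.1
```

apply_moves(
  plan=[1,0.007,-0.013,0,4,1,0.014,-0.026,0,9,1,0.022,-0.039,0,14,1,0.029,-0.052,0,19,1,0.036,-0.065,0,24,1,0.043,-0.078,0,29,1,0.05,-0.091,0,34,1,0.0579,-0.1044,0,36.7],
)

```text
clock: 22.43
position: [641.1, -257.9, 121.2]
ee_rot: [0.858, -0.514, -0.003, 0.001]
contact_force: [0.2, -0.7, -3.1]
gripper_width: 22.6
```

Run:
```python
from h import *
d=img("scene"); save(d,"j1.png",(290,120,420,250),4.5)
s=arm.read_state();print(s["position"],s["ee_rot"],s["gripper_width"],s["contact_force"],s["wrist_torque"],s["joints"])
d=img("top"); save(d,"j2.png",(310,110,440,240),4.5)
```

```text
[ 642.7095241  -260.44949354  121.15994141] [ 0.85777815 -0.51401718 -0.00138813  0.00102351] 22.56069468876765 [ 3.42523831 -3.40450699 -0.99771637] [-0.48003242 -0.61927623 -0.04482808] [-1.52116907e-01  5.84343460e-01  5.48617611e-02  9.77558605e-04
 -1.04465898e+00  6.42696140e-01]
```

View pics/j1.png

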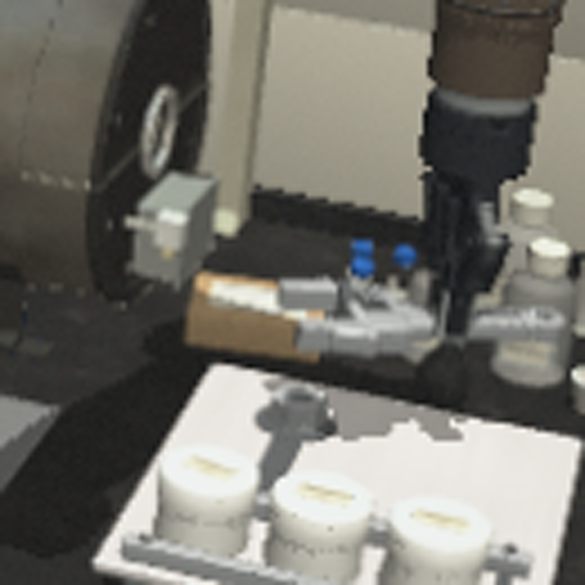

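View pics/j2.png

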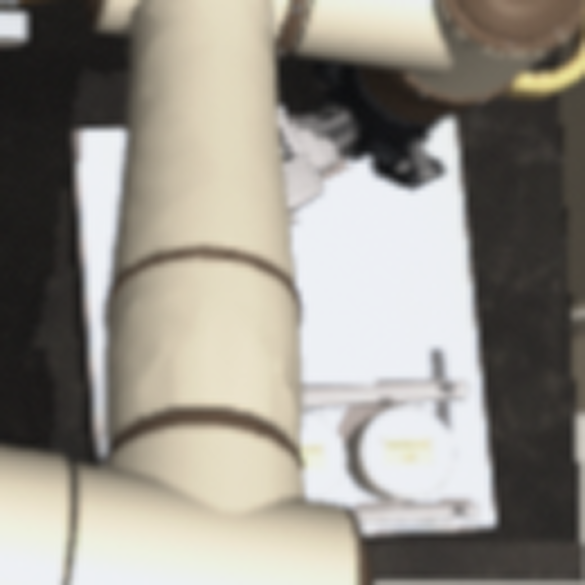

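Run:
```python
from h import *
d=img("scene"); save(d,"k1.png",(340,170,420,220),9)
s=arm.read_state();print(s["position"],s["contact_force"],s["wrist_torque"],s["gripper_width"],s["clock"])
P=cloud(d)
m=(abs(P[...,0]-600)<90)&(P[...,1]>-360)&(P[...,1]<-100)&(P[...,2]>100)&(P[...,2]<175)
v,u=np.nonzero(m)
p=P[m]; a=np.radians(118); xw=np.array([np.cos(a),np.sin(a)]);yw=np.array([-xw[1],xw[0]])
q=p[:,:2]-np.array([642.3,-257.7])
sx=q@xw; sy=q@yw
for lo in range(-80,130,15):
    k=(sx>=lo)&(sx<lo+15)&(abs(sy)<50)
    if k.sum()>3: print(lo,k.sum(),np.percentile(p[k,2],[10,50,90]).round(0),np.median(sy[k]).round(0))
```

```text
[ 641.21485708 -258.09911837  121.23113997] [-0.3050319   0.5837655  -3.39112471] [-0.02651914 -0.00535704 -0.05637824] 21.946592426439295 22.5833
-80 32 [124. 134. 138.] 13.0
-65 25 [126. 133. 137.] 12.0
-50 27 [127. 135. 137.] 13.0
-35 27 [126. 134. 138.] 10.0
-20 28 [125. 138. 171.] 20.0
-5 98 [132. 150. 172.] 20.0
10 59 [127. 140. 172.] 15.0
25 43 [128. 138. 141.] 16.0
40 60 [128. 140. 145.] 27.0
55 72 [129. 140. 143.] 15.0
70 81 [125. 135. 141.] 16.0
85 67 [125. 135. 141.] 26.0
100 67 [124. 134. 141.] 22.0
```

View pics/k1.png

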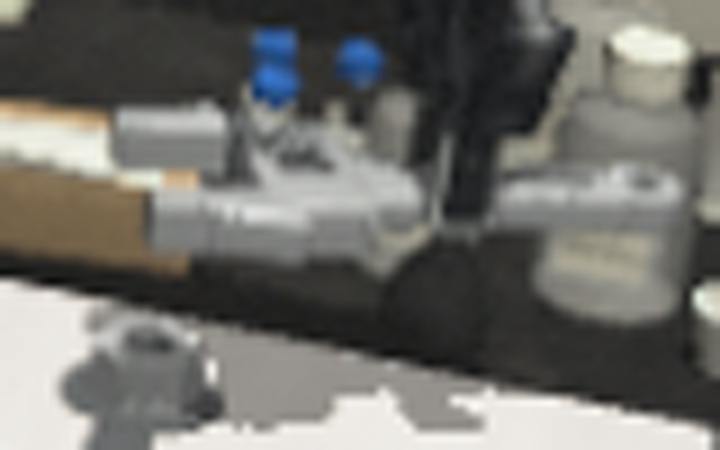

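apply_moves(
  plan=[1,0.001,0,-0.015,0,1,0.001,0,-0.03,0,1,0.001,0,-0.037,0,1,0.001,0,-0.041,0,1,0.001,0,-0.041,0,1,0.001,0,-0.041,0],
)

```text
clock: 23.08
position: [643.4, -257.5, 83.9]
ee_rot: [0.857, -0.515, -0.0, 0.0]
contact_force: [0.2, -0.6, -3.2]
gripper_width: 22.7
```

Run:
```python
from h import *
d=img("scene"); save(d,"k2.png",(335,180,415,235),9)
s=arm.read_state();print(s["position"],s["contact_force"],s["wrist_torque"],s["gripper_width"],s["clock"])
d=img("top"); save(d,"k3.png",(330,130,400,190),9)
```

```text
[ 643.78111616 -257.62082522   84.51240906] [ 0.10897895  0.27269836 -2.26807961] [-0.16899808 -0.08434827 -0.00594099] 22.443522571302275 23.1333
```

View pics/k2.png

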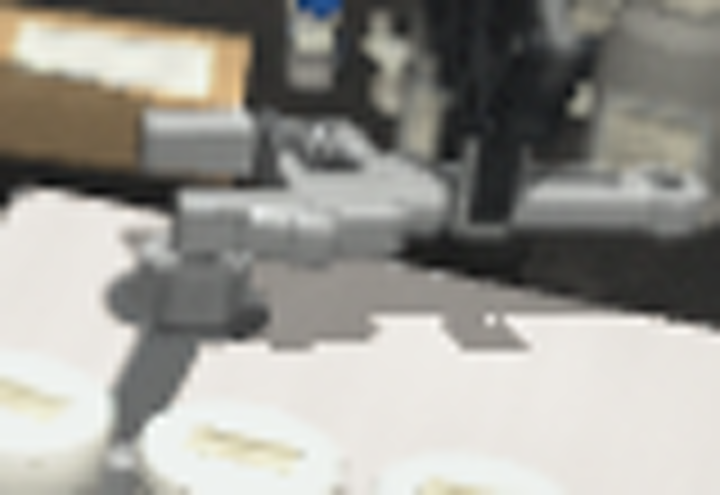

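View pics/k3.png

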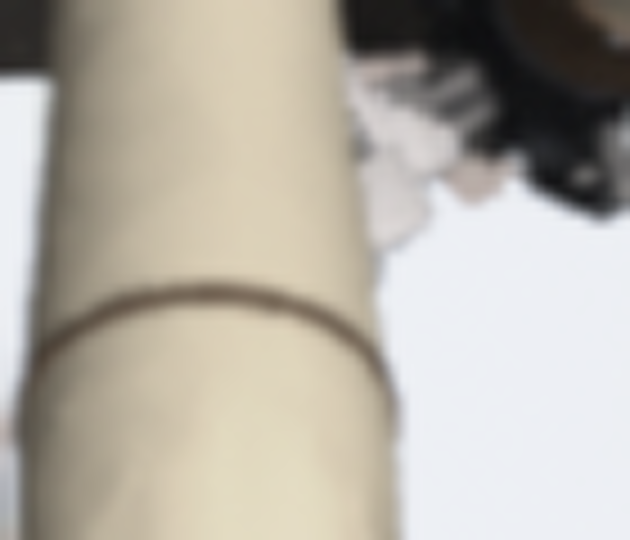

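```bash
cat > ov.py <<'E'
from h import *
import sys
def wr(seat,yaw,zs):
    a=np.radians(yaw);X=np.array([np.cos(a),np.sin(a)]);Y=np.array([-X[1],X[0]])
    return lambda x,y,z:(*(np.array(seat)+x*X+y*Y),zs+z)
def draw(d,crop,scale,fn,segs):
    x0,y0,x1,y1=crop
    c=cv2.resize(d["color"][y0:y1,x0:x1,::-1],None,fx=scale,fy=scale,interpolation=cv2.INTER_CUBIC)
    for col,pts in segs:
        p=np.array([proj(d,q) for q in pts]); p=(p-[x0,y0]+.5)*scale-.5
        cv2.polylines(c,[np.round(p).astype(np.int32)],False,col,1,cv2.LINE_AA)
    cv2.imwrite("pics/"+fn,c)
def wsegs(f,jaw=0,col=(0,0,255)):
    out=[]
    for z in (10,-10):
        out.append((col,[f(16,18,z),f(-26,18,z),f(-26,-32+jaw*1000,z),f(16,-32+jaw*1000,z)]))
    out.append((col,[f(16,18,10),f(16,18,-10)])); out.append((col,[f(16,-32+jaw*1000,10),f(16,-32+jaw*1000,-10)]))
    for y in (12,-12): out.append(((0,160,255),[f(-75,y,8),f(-165,y,8)]))
    return out
def nsegs(c,yaw,col=(0,200,0)):
    out=[]
    v=[(c[0]+36/3**.5*np.cos(np.radians(yaw+60*k)),c[1]+36/3**.5*np.sin(np.radians(yaw+60*k))) for k in range(7)]
    for z in (45,65): out.append((col,[(*p,z) for p in v]))
    for p in v: out.append((col,[(*p,45),(*p,65)]))
    return out
E
python3 - <<'E'
from ov import *
d=img("scene")
s=arm.read_state(); t=s["position"];print(t)
a=np.radians(118)
seat=t[:2]+98.3*np.array([np.cos(a),np.sin(a)]); print(seat)
f=wr(seat,118,t[2]-2+10)
draw(d,(335,180,415,235),9,"o1.png",wsegs(f)+nsegs((599.7,-169),-2))
E
```

```text
[ 643.91889587 -257.66082791   84.90862653]
[ 597.76984125 -170.86707953]
```

View pics/o1.png

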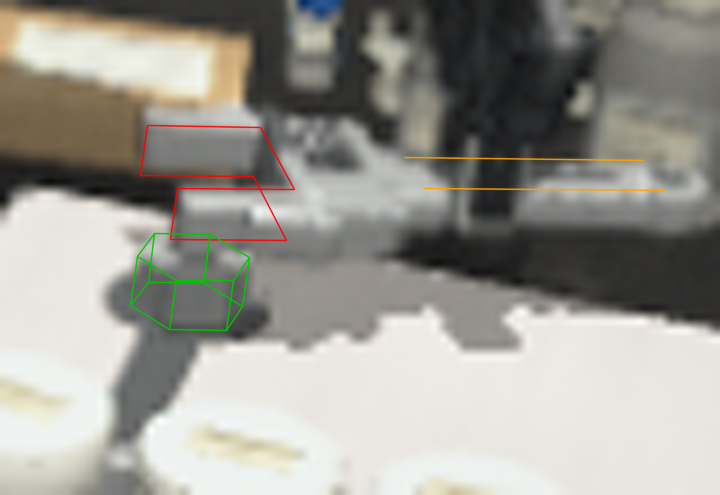

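apply_moves(
  plan=[1,-0.0026,-0.0014,0,0,1,-0.0026,-0.0014,-0.008,0,1,-0.0026,-0.0014,-0.014,0,1,-0.0026,-0.0014,-0.018,0,1,-0.0026,-0.0014,-0.022,0,1,-0.0026,-0.0014,-0.022,0],
)

```text
clock: 23.73
position: [639.9, -258.9, 60.1]
ee_rot: [0.857, -0.515, -0.001, 0.0]
contact_force: [0.6, 0.4, -2.6]
gripper_width: 22.4
```

apply_moves(
  plan=[1,0,0,-0.005,0,1,0,0,-0.009,0,1,0,0,-0.012,0,1,0,0,-0.014,0,1,0,0,-0.014,0],
)

```text
clock: 24.15
position: [640.7, -259.0, 47.6]
ee_rot: [0.857, -0.515, -0.0, 0.0]
contact_force: [-0.1, -0.3, -3.2]
gripper_width: 22.2
```

Run:
```python
from ov import *
d=img("scene")
s=arm.read_state(); t=s["position"];print(t,s["contact_force"],s["wrist_torque"])
a=np.radians(118)
seat=t[:2]+98.3*np.array([np.cos(a),np.sin(a)]); print(seat)
f=wr(seat,118,t[2]-2+10)
save(d,"o2.png",(335,180,415,235),9)
draw(d,(335,180,415,235),9,"o3.png",wsegs(f)+nsegs((599.7,-169),-2))
```

```text
[ 640.79694623 -259.05415291   47.75963835] [ 0.87845073  0.54219466 -3.29951519] [-0.05289653 -0.00664546 -0.00998657]
[ 594.64789161 -172.26040453]
```

View pics/o2.png

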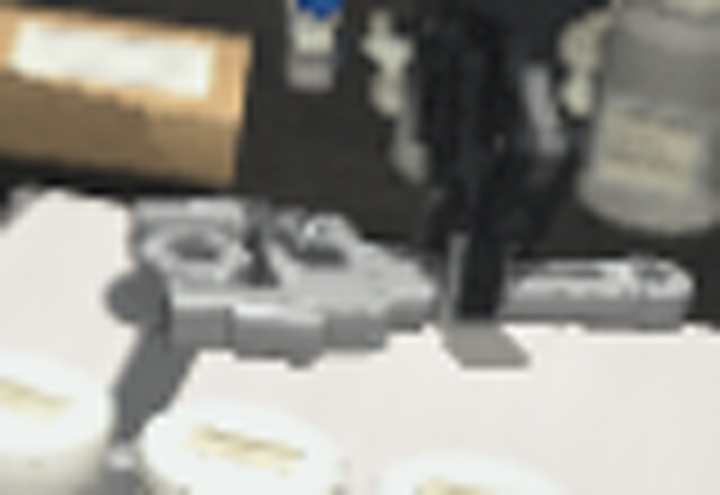

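View pics/o3.png

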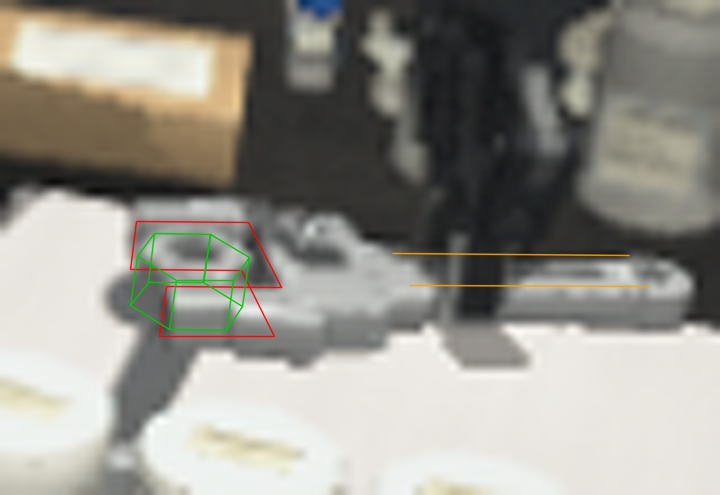

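apply_moves(
  plan=[1,0,0,-0.0015,0,1,0.001,0.0005,-0.0015,0,1,0.002,0.001,-0.0015,0,1,0.0035,0.0019,-0.0015,0,1,0.0035,0.0019,-0.0015,0],
)

```text
clock: 24.62
position: [643.9, -257.7, 47.1]
ee_rot: [0.857, -0.515, -0.0, 0.001]
contact_force: [-4.9, -2.3, 4.1]
gripper_width: 22.3
```

apply_moves(
  plan=[-0.3,0,0,0,0,-0.3,0,0,0,0,-0.3,0,0,0,0,-0.3,0,0,0.02,0,-0.3,0,0,0.045,0,-0.3,0,0,0.06,0,-0.3,0,0,0.06,0],
)

```text
clock: 25.2
position: [647.4, -257.6, 110.9]
ee_rot: [0.857, -0.515, 0.004, -0.001]
contact_force: [1.1, 0.3, 0.2]
gripper_width: 55.9
```

Run:
```python
from ov import *
d=img("scene")
s=arm.read_state(); t=s["position"];print(t,s["contact_force"],s["wrist_torque"],s["gripper_width"])
seat=(597.7,-170.9)
f=wr(seat,118,54.5)
save(d,"p2.png",(345,190,405,225),12)
segs=wsegs(f)
for x in (-36,-56): pass
segs.append(((255,0,0),[f(-46.4-6,-13.1-12,17),f(-46.4+6,-13.1-12,17),f(-46.4+6,-13.1+12,17),f(-46.4-6,-13.1+12,17),f(-46.4-6,-13.1-12,17)]))
draw(d,(345,190,405,225),12,"p3.png",segs)
```

```text
[ 646.04596202 -257.08872103  108.59573638] [-0.05881653 -0.50453771  0.028073  ] [ 0.03452933  0.02893743 -0.01271749] 55.66348093251424
```

View pics/p2.png

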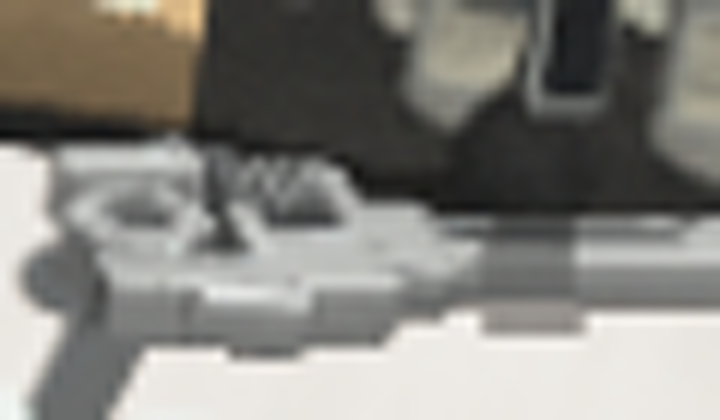

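View pics/p3.png

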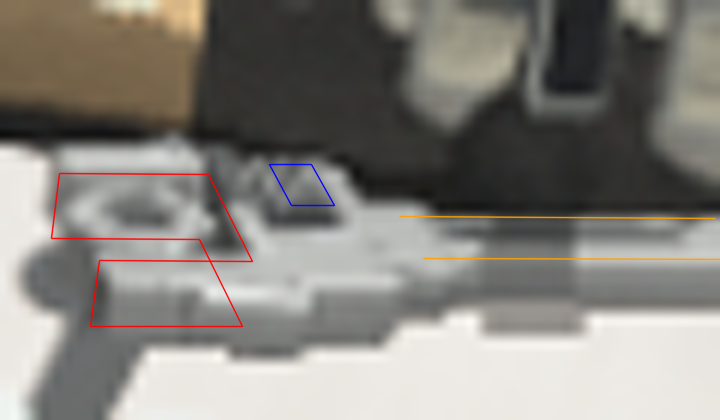

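apply_moves(
  plan=[1,-0.0089,0.0435,0,0,1,-0.0089,0.0435,0,0,1,-0.0089,0.0435,0,0,1,-0.0089,0.0435,0,0,1,-0.0089,0.0435,-0.015,0,1,-0.0089,0.0435,-0.0265,0,1,-0.0089,0.0435,-0.0265,0,1,-0.0089,0.0435,-0.0265,0],
)

```text
clock: 25.92
position: [634.5, -214.2, 78.1]
ee_rot: [0.857, -0.515, -0.001, 0.001]
contact_force: [-0.0, 0.5, 0.4]
gripper_width: 0.3
```

apply_moves(
  plan=[1,0,0,-0.003,0,1,0,0,-0.005,0,1,0,0,-0.007,0,1,0,0,-0.007,0],
)

```text
clock: 26.25
position: [635.2, -213.7, 72.6]
ee_rot: [0.857, -0.515, -0.0, 0.0]
contact_force: [-0.3, 0.0, 0.4]
gripper_width: -0.1
```

Just above the worm top; creep down to find contact.

apply_moves(
  plan=[1,0,0,-0.001,0,1,0,0,-0.002,0,1,0,0,-0.002,0,1,0,0,-0.002,0],
)

```text
clock: 26.58
position: [635.5, -213.6, 71.0]
ee_rot: [0.857, -0.515, 0.0, -0.0]
contact_force: [0.9, -0.6, 0.3]
gripper_width: 0.2
```

Run:
```python
from h import *
d=img("scene")
save(d,"q2.png",(345,180,405,225),12)
```

```text
(no output)
```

View pics/q2.png

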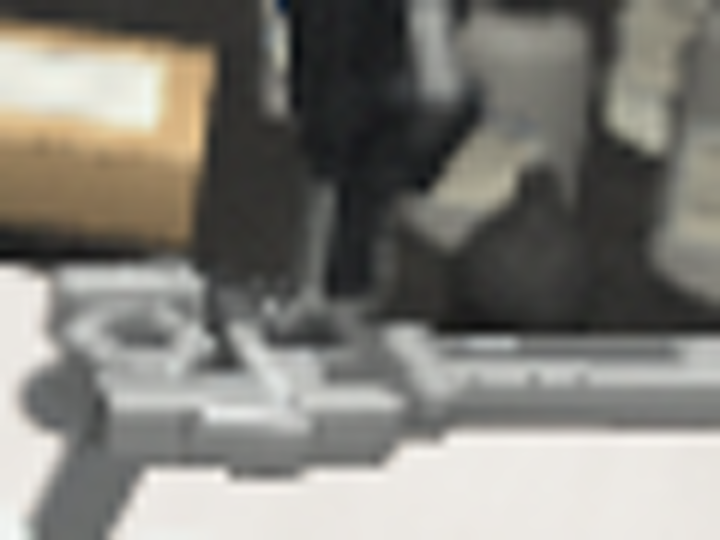

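apply_moves(
  plan=[1,0,0,0.003,0,1,-0.0023,0.0044,0.003,0,1,-0.0023,0.0044,0.001,0,1,-0.0023,0.0044,-0.0005,0,1,-0.0023,0.0044,-0.0005,0],
)

```text
clock: 27.05
position: [633.1, -209.0, 71.1]
ee_rot: [0.857, -0.515, 0.0, 0.0]
contact_force: [-1.2, 1.4, 4.3]
gripper_width: 0.4
```

apply_moves(
  plan=[1,0,0,-0.0005,0,1,0,0,-0.001,0,1,0,0,-0.001,0],
)

```text
clock: 27.3
position: [633.2, -209.1, 71.0]
ee_rot: [0.857, -0.515, 0.0, 0.0]
contact_force: [-3.3, 1.7, 7.6]
gripper_width: -0.0
```

apply_moves(
  plan=[1,0,0,-0.001,0,1,0,0,-0.001,0,1,-0.0014,0.0026,-0.001,0,1,-0.0028,0.0053,-0.001,0],
)

```text
clock: 27.63
position: [631.6, -205.9, 70.9]
ee_rot: [0.857, -0.515, 0.003, 0.001]
contact_force: [-1.1, -5.6, 8.0]
gripper_width: -0.2
```

apply_moves(
  plan=[1,-0.0014,0.0026,0,0,1,-0.0028,0.0053,0,0,1,-0.0042,0.0079,0,0,1,-0.0042,0.0079,0,0],
)

```text
clock: 27.97
position: [627.3, -197.7, 70.9]
ee_rot: [0.857, -0.515, 0.003, 0.0]
contact_force: [-2.1, -4.0, 7.2]
gripper_width: 0.1
```

Run:
```python
from h import *
d=img("scene")
save(d,"r2.png",(345,180,405,225),12)
s=arm.read_state();print(s["position"],s["contact_force"])
```

```text
[ 627.33109178 -197.75511607   70.91471878] [-0.98789569 -3.46619196  8.57885062]
```

View pics/r2.png

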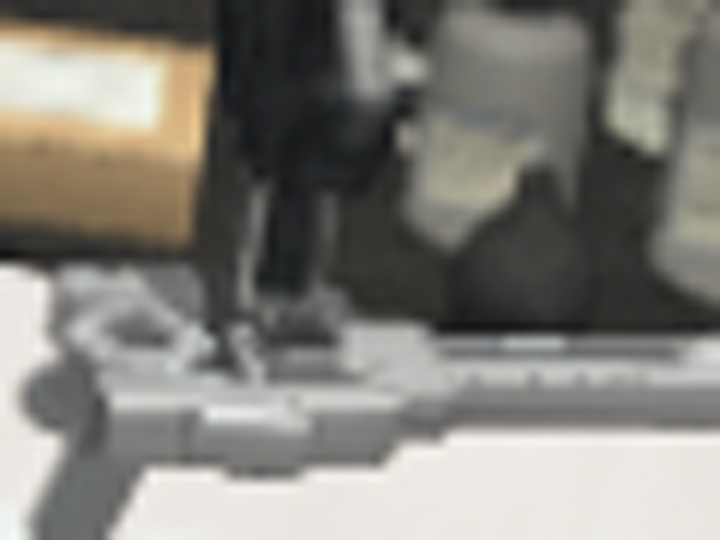

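apply_moves(
  plan=[1,-0.0014,0.0026,0,0,1,-0.0028,0.0053,0,0,1,-0.0042,0.0079,0,0,1,-0.0042,0.0079,0,0],
)

```text
clock: 28.35
position: [621.0, -187.5, 67.6]
ee_rot: [0.857, -0.515, -0.001, 0.0]
contact_force: [-1.2, 0.2, -0.3]
gripper_width: 0.1
```

apply_moves(
  plan=[1,0,0,0.008,0,1,0,0,0.012,0,1,0.0094,-0.0177,0.012,0,1,0.0094,-0.0177,0.012,0,1,0.0094,-0.0177,0.004,0,1,0.0094,-0.0177,0.004,0],
)

```text
clock: 28.85
position: [631.1, -205.7, 71.2]
ee_rot: [0.857, -0.515, -0.0, -0.0]
contact_force: [-0.8, 0.5, 0.5]
gripper_width: -0.1
```

Run:
```python
from h import *
d=img("scene")
save(d,"r3.png",(345,180,405,225),12)
s=arm.read_state();print(s["position"],s["contact_force"])
```

```text
[ 630.82030422 -205.5448222    71.5436465 ] [ 0.43346251 -0.26104129  0.13664095]
```

View pics/r3.png

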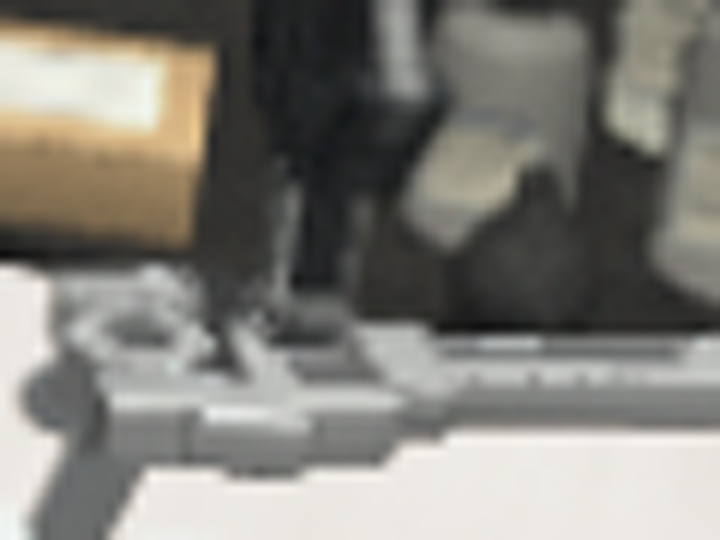

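apply_moves(
  plan=[1,0.0016,-0.0031,-0.002,0,1,0.0016,-0.0031,-0.0045,0,1,0.0016,-0.0031,-0.0045,0,1,-0.0005,0.0009,-0.0045,0,1,-0.0026,0.0049,-0.0045,0,1,-0.0047,0.0089,-0.0045,0,1,-0.0068,0.0128,-0.0045,0],
)

```text
clock: 29.48
position: [625.6, -194.9, 70.6]
ee_rot: [0.857, -0.515, 0.002, 0.0]
contact_force: [0.2, -3.2, 4.9]
gripper_width: 0.4
```

apply_moves(
  plan=[1,0,0,0.0045,0,1,0.0084,-0.0159,0.0045,0,1,0.0084,-0.0159,0,0,1,0.0084,-0.0159,0,0],
)

```text
clock: 29.82
position: [635.0, -210.8, 70.9]
ee_rot: [0.857, -0.515, 0.003, 0.0]
contact_force: [-0.3, -4.6, 9.0]
gripper_width: -0.1
```

apply_moves(
  plan=[1,-0.0021,0.004,0,0,1,-0.0042,0.008,0,0,1,-0.0063,0.012,0,0,1,-0.0084,0.0159,0,0],
)

```text
clock: 30.15
position: [626.5, -194.7, 70.6]
ee_rot: [0.857, -0.515, 0.003, -0.0]
contact_force: [1.0, -4.8, 4.7]
gripper_width: 0.0
```

Run:
```python
from h import *
d=img("scene")
save(d,"r4.png",(345,180,405,225),12)
s=arm.read_state();print(s["position"],s["contact_force"])
```

```text
[ 625.8253327  -193.52511839   70.0513423 ] [-0.28136323 -0.94311005  6.66633187]
```

View pics/r4.png

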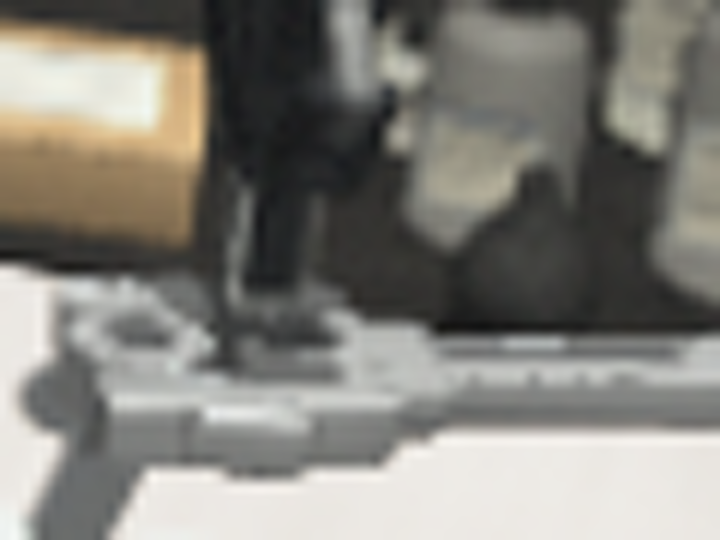

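apply_moves(
  plan=[1,0,0,0.01,0,1,0.0084,-0.0159,0.012,0,1,0.0084,-0.0159,0.012,0,1,0.0084,-0.0159,0.001,0,1,0.0084,-0.0159,0,0,1,0.0056,-0.0106,0,0,1,0.0028,-0.0053,0,0,1,0,0,0,0],
)

```text
clock: 30.87
position: [626.7, -194.5, 70.5]
ee_rot: [0.857, -0.515, 0.004, -0.0]
contact_force: [1.2, -4.3, 6.0]
gripper_width: 0.1
```

apply_moves(
  plan=[1,0,0,0.01,0,1,0.0084,-0.0159,0.012,0,1,0.0084,-0.0159,0.012,0,1,0.0084,-0.0159,0.001,0,1,0.0084,-0.0159,0,0,1,0.0056,-0.0106,0,0,1,0.0028,-0.0053,0,0,1,0,0,0,0],
)

```text
clock: 31.53
position: [626.5, -194.6, 70.5]
ee_rot: [0.857, -0.515, 0.003, 0.0]
contact_force: [1.3, -6.0, 7.0]
gripper_width: -0.2
```

Run:
```python
from h import *
d=img("scene")
save(d,"r5.png",(345,180,405,225),12)
s=arm.read_state();print(s["position"],s["contact_force"])
```

```text
[ 625.65706441 -193.10201742   69.78664421] [-9.07436756e-02 -6.44549624e-03  9.84721730e+00]
```

View pics/r5.png

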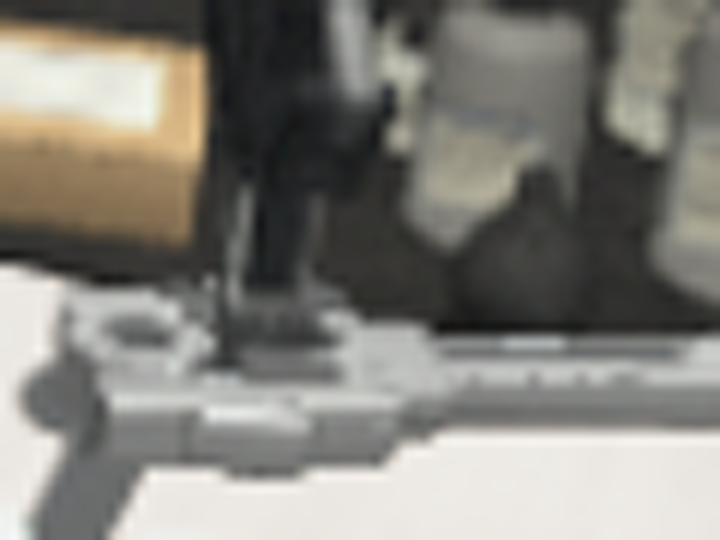

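apply_moves(
  plan=[1,0,0,0.01,0,1,0.0084,-0.0159,0.012,0,1,0.0084,-0.0159,0.012,0,1,0.0084,-0.0159,0.001,0,1,0.0084,-0.0159,0,0,1,0.0056,-0.0106,0,0,1,0.0028,-0.0053,0,0,1,0,0,0,0],
)

```text
clock: 32.25
position: [628.0, -195.6, 70.7]
ee_rot: [0.858, -0.514, 0.005, -0.0]
contact_force: [3.6, -6.6, 8.4]
gripper_width: -0.0
```

apply_moves(
  plan=[1,0,0,0.01,0,1,0.0084,-0.0159,0.012,0,1,0.0084,-0.0159,0.012,0,1,0.0084,-0.0159,0.001,0,1,0.0084,-0.0159,0,0,1,0.0056,-0.0106,0,0,1,0.0028,-0.0053,0,0,1,0,0,0,0],
)

```text
clock: 32.92
position: [628.0, -195.6, 70.7]
ee_rot: [0.858, -0.514, 0.006, -0.0]
contact_force: [4.0, -7.8, 8.2]
gripper_width: 0.1
```

apply_moves(
  plan=[1,0,0,0.02,0,1,0.0084,-0.0159,0.05,0,1,0.03,-0.0559,0.05,0,1,0.03,-0.0559,0.05,0],
)

```text
clock: 33.25
position: [656.4, -251.9, 117.7]
ee_rot: [0.857, -0.516, 0.002, -0.0]
contact_force: [1.3, 0.1, -0.4]
gripper_width: -0.0
```

Run:
```python
from ov import *
d=img("scene")
save(d,"r6.png",(345,180,405,225),12)
s=arm.read_state();print(s["position"],s["contact_force"])
f=wr((597.7,-170.9),118,54.5)
draw(d,(345,180,405,225),12,"r7.png",wsegs(f,0.014))
```

```text
[ 654.4785672  -250.50959336  115.70120838] [-0.08699879  0.52484251 -0.46683596]
```

View pics/r6.png

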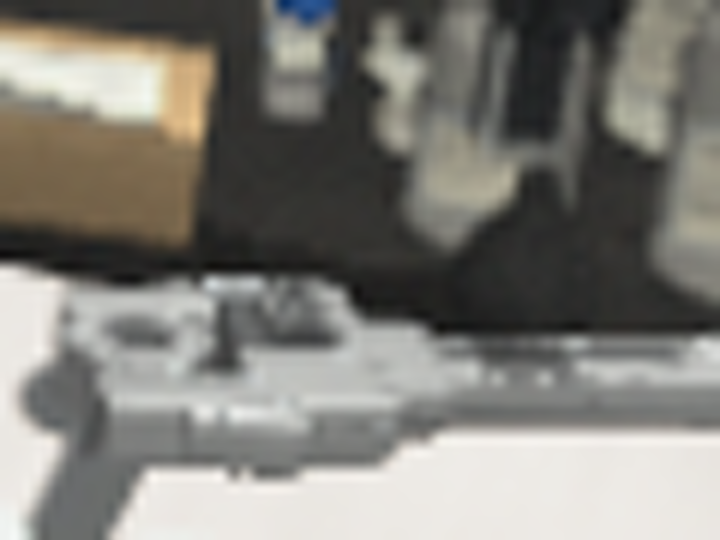

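View pics/r7.png

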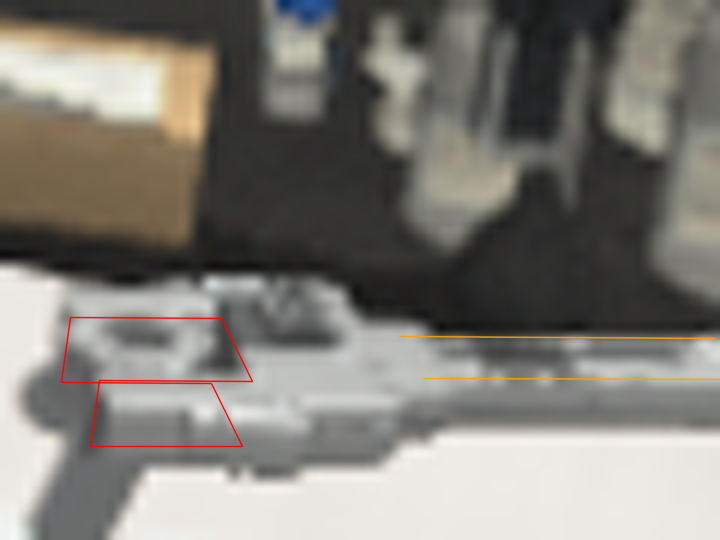

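apply_moves(
  plan=[1,-0.0216,0.04,-0.035,0,1,-0.0216,0.04,-0.038,0,1,-0.0216,0.04,-0.048,0,1,-0.0216,0.04,-0.0505,0,1,-0.0216,0.04,-0.0505,0,1,-0.0244,0.0453,-0.0505,0,1,-0.0272,0.0506,-0.0505,0,1,-0.03,0.0559,-0.0505,0],
)

```text
clock: 33.97
position: [624.8, -196.2, 70.6]
ee_rot: [0.858, -0.514, 0.003, 0.002]
contact_force: [1.9, -7.3, 9.0]
gripper_width: -0.2
```

apply_moves(
  plan=[1,0,0,0.01,0,1,0.0084,-0.0159,0.012,0,1,0.0084,-0.0159,0.012,0,1,0.0084,-0.0159,0.001,0,1,0.0084,-0.0159,0,0,1,0.0056,-0.0106,0,0,1,0.0028,-0.0053,0,0,1,0,0,0,0],
)

```text
clock: 34.63
position: [628.4, -195.7, 70.7]
ee_rot: [0.858, -0.514, 0.006, -0.0]
contact_force: [2.9, -9.0, 8.6]
gripper_width: -0.2
```

apply_moves(
  plan=[1,0,0,0.03,0,1,0,0,0.06,0,1,-0.15,0.22,0.1,0,1,-0.15,0.22,0.1,0,1,-0.15,0.22,0.1,0,1,-0.15,0.22,0.1,0,1,-0.15,0.22,0.1,0,1,-0.15,0.22,0.1,0],
)

```text
clock: 35.3
position: [482.0, 12.8, 162.5]
ee_rot: [0.857, -0.515, -0.002, 0.001]
contact_force: [0.3, 1.6, 0.3]
gripper_width: -0.2
```

Run:
```python
from ov import *
d=img("top")
s=arm.read_state();print(s["position"],s["contact_force"])
save(d,"u0.png",(320,130,430,240),5)
save(d,"u1.png",(340,140,410,195),11)
f=wr((597.7,-170.9),118,54.5)
draw(d,(340,140,410,195),11,"u2.png",wsegs(f,0.014))
```

```text
[478.99606736  16.81913741 163.76434284] [-4.48869745  2.99214584 -1.60480004]
```

View pics/u0.png

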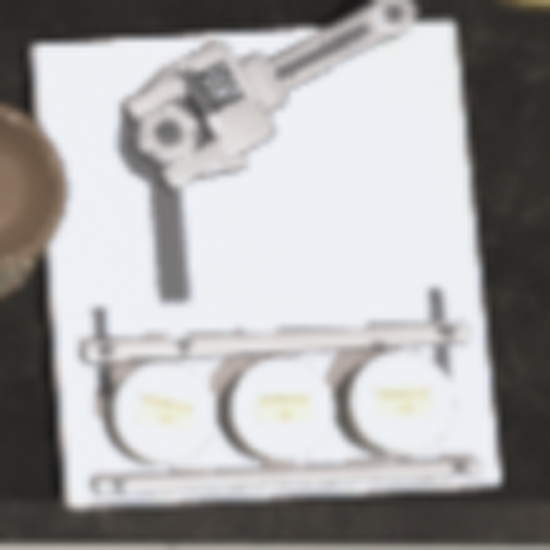

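View pics/u1.png

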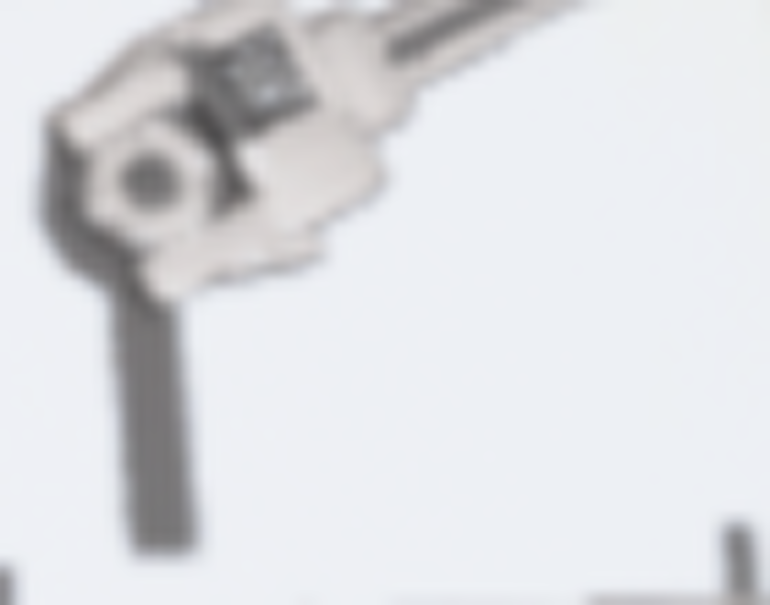

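View pics/u2.png

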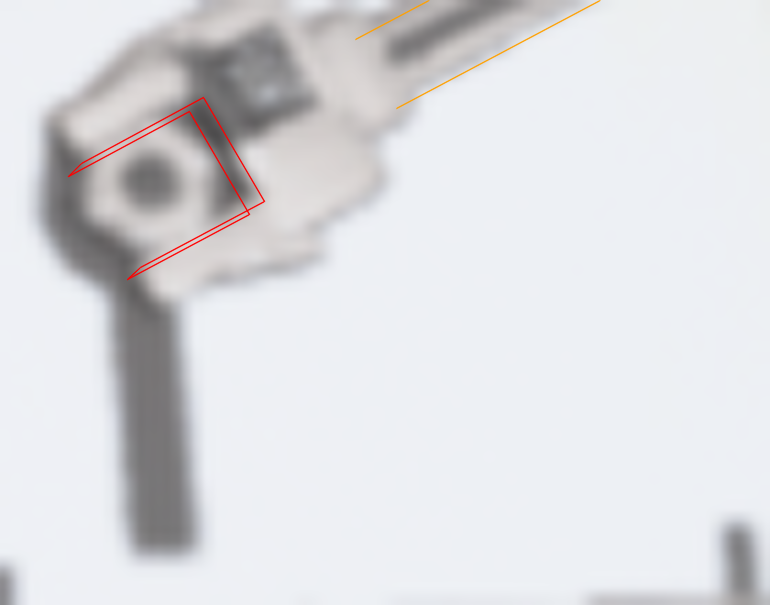

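Run:
```python
from ov import *
d=img("top")
save(d,"v1.png",(340,118,420,178),9)
n=pt(d,340+152.5/11-.5,140+182.5/11-.5,67);h=pt(d,320+396.5/5-.5,130+12.5/5-.5,62);print(n,h,np.degrees(np.arctan2(n[1]-h[1],n[0]-h[0])),np.hypot(*(n-h)[:2]))
f=wr((597.7,-170.9),118,54.5)
draw(d,(340,118,420,178),9,"v2.png",wsegs(f,0.014))
s=arm.read_state();print(s["position"],s["contact_force"])
```

```text
[ 599.50387536 -168.85454937   67.        ] [ 680.29094281 -320.64087884   62.        ] 118.02378560785147 171.94661985543667
[481.12995893  15.078685   163.70208282] [1.21223025 0.53284024 0.08911039]
```

View pics/v2.png

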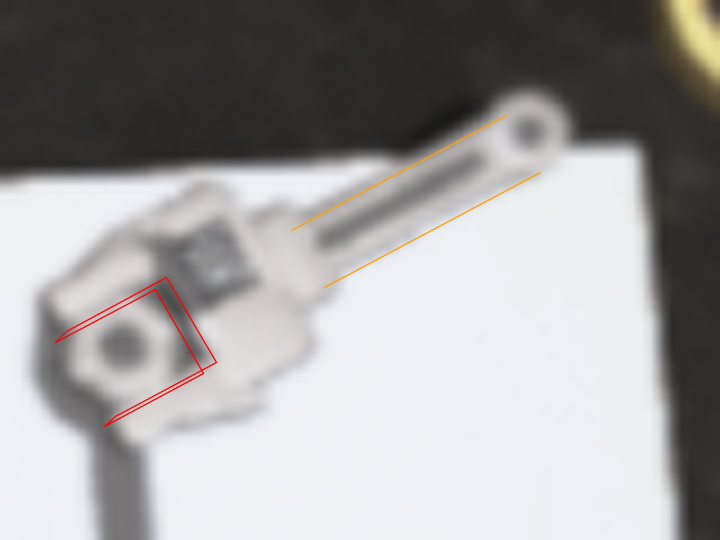

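apply_moves(
  plan=[-0.3,0.1,-0.167,-0.02,0,-0.3,0.1,-0.167,-0.02,0,-0.3,0.1,-0.167,-0.02,0,-0.3,0.1,-0.167,-0.02,0,-0.3,0.1,-0.167,-0.02,0,-0.3,0.1,-0.167,-0.02,0,-0.3,0.1,-0.167,-0.02,0],
)

```text
clock: 35.98
position: [584.1, -156.8, 141.2]
ee_rot: [0.856, -0.517, -0.002, 0.001]
contact_force: [-0.7, 0.7, 0.3]
gripper_width: 55.6
```

apply_moves(
  plan=[-0.3,0.063,-0.1057,-0.04,0,-0.3,0.063,-0.1057,-0.04,0,-0.3,0.063,-0.1057,-0.04,0,-0.3,0.063,-0.1057,-0.04,0,-0.3,0.063,-0.1057,-0.04,0,-0.3,0.063,-0.1057,-0.04,0,-0.3,0.063,-0.1057,-0.04,0],
)

```text
clock: 36.57
position: [647.7, -259.8, 105.0]
ee_rot: [0.858, -0.514, -0.0, -0.0]
contact_force: [-0.8, 0.3, 0.7]
gripper_width: 55.6
```

Run:
```python
from ov import *
d=img("scene")
save(d,"w1.png",(335,170,415,235),9)
s=arm.read_state();print(s["position"],s["ee_rot"],s["contact_force"],s["gripper_width"])
```

```text
[ 647.94425261 -259.69699374  105.51499418] [ 8.57615194e-01 -5.14291769e-01  3.10612649e-04 -2.43585806e-04] [0.60630924 0.18566247 0.20607413] 55.49524872211268
```

View pics/w1.png

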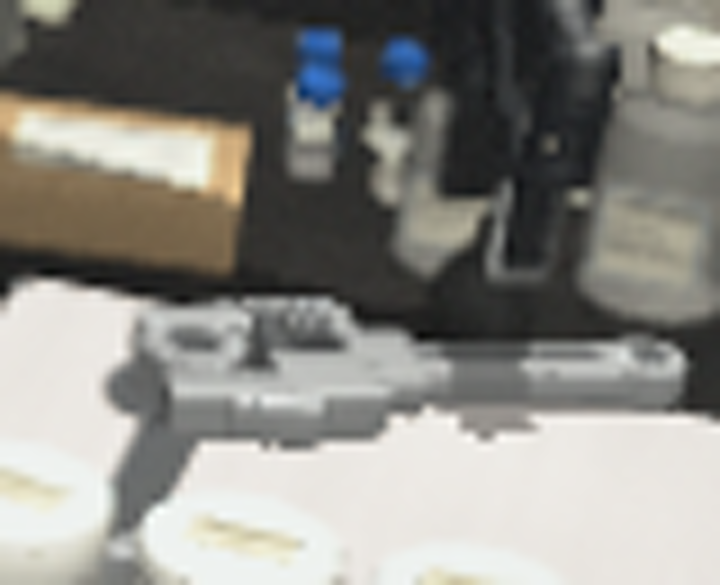

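apply_moves(
  plan=[-0.3,-0.004,0.002,-0.02,0,-0.3,-0.004,0.002,-0.04,0,-0.3,-0.004,0.002,-0.05,0,-0.3,-0.004,0.002,-0.057,0,-0.3,-0.004,0.002,-0.057,0],
)

```text
clock: 37.03
position: [643.4, -258.6, 46.5]
ee_rot: [0.857, -0.515, -0.001, 0.0]
contact_force: [-0.1, 0.3, -0.7]
gripper_width: 55.5
```

apply_moves(
  plan=[1,0,0,0,0,1,0,0,0,0,1,0,0,0,0,1,0,0,0,0,1,0,0,0,0,1,0,0,0,0],
)

```text
clock: 37.53
position: [645.4, -259.6, 49.2]
ee_rot: [0.857, -0.515, 0.002, -0.001]
contact_force: [0.4, 2.6, 5.8]
gripper_width: 22.3
```

apply_moves(
  plan=[1,-0.0062,-0.003,0,-4,1,-0.0126,-0.0056,0,-8,1,-0.0191,-0.0077,0,-12,1,-0.0258,-0.0094,0,-16,1,-0.0325,-0.0106,0,-20,1,-0.0394,-0.0113,0,-24,1,-0.0462,-0.0115,0,-28,1,-0.0531,-0.0113,0,-32],
)

```text
clock: 38.2
position: [591.6, -272.0, 49.0]
ee_rot: [-0.682, 0.732, -0.002, 0.0]
contact_force: [-0.5, -1.6, 5.6]
gripper_width: 22.2
```

Run:
```python
from ov import *
d=img("scene")
save(d,"x1.png",(335,170,415,235),9)
s=arm.read_state();print(s["position"],s["ee_rot"],s["contact_force"],s["wrist_torque"],s["gripper_width"])
```

```text
[ 590.42499843 -271.88994339   48.97170032] [-6.80153270e-01  7.33069123e-01 -1.09037153e-03 -1.43360428e-05] [-2.14166669 -1.57741033  4.96733153] [-0.50918599  0.38990543  0.03590821] 22.539865126955494
```

View pics/x1.png

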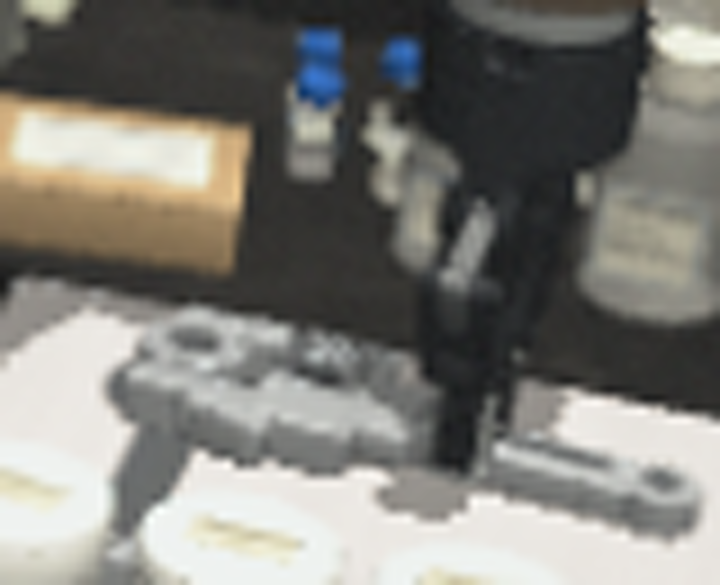

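Turning well with low forces; continue.

apply_moves(
  plan=[1,-0.0068,0.0007,0,-4,1,-0.0136,0.0019,0,-8,1,-0.0203,0.0036,0,-12,1,-0.0268,0.0057,0,-16,1,-0.0332,0.0083,0,-20,1,-0.0394,0.0113,0,-24],
)

```text
clock: 38.75
position: [551.6, -260.2, 48.9]
ee_rot: [-0.515, 0.857, -0.001, -0.0]
contact_force: [-2.2, -0.7, 7.9]
gripper_width: 22.6
```

apply_moves(
  plan=[1,-0.0031,0.0017,0,-2,1,-0.0059,0.0034,0,-4,1,-0.0059,0.0034,0,-4],
)

```text
clock: 39.0
position: [545.1, -256.5, 48.9]
ee_rot: [-0.486, 0.874, -0.0, -0.001]
contact_force: [-3.0, 1.6, 8.4]
gripper_width: 22.5
```

apply_moves(
  plan=[1,-0.0029,0.0019,0,-2,1,-0.0057,0.0038,0,-4,1,-0.0057,0.0038,0,-4],
)

```text
clock: 39.25
position: [539.0, -253.1, 48.8]
ee_rot: [-0.456, 0.89, -0.0, -0.001]
contact_force: [-4.8, -1.1, 8.6]
gripper_width: 22.2
```

Run:
```python
from ov import *
d=img("top")
save(d,"y0.png",(320,130,430,240),5)
d=img("scene")
save(d,"y1.png",(325,190,425,280),7)
s=arm.read_state();print(s["position"],s["ee_rot"],s["contact_force"],s["wrist_torque"],s["gripper_width"])
```

```text
[ 539.02896287 -253.10940555   48.83954071] [-4.55785985e-01  8.90088422e-01 -1.49422010e-04 -1.30954794e-03] [-5.03396621 -0.83962512  9.49621387] [-0.2592493   1.12645852  0.73297891] 22.343302668278596
```

View pics/y1.png

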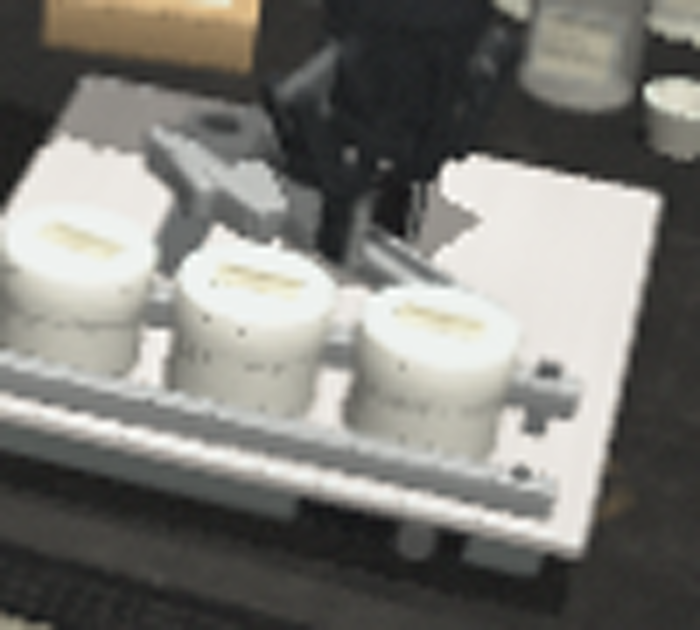

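View pics/y0.png

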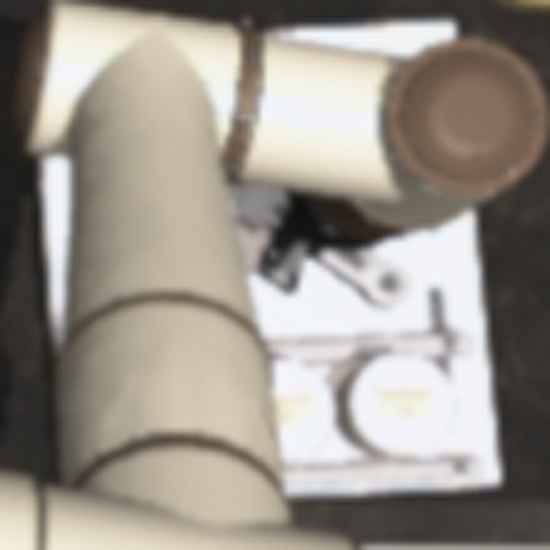

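apply_moves(
  plan=[1,-0.0027,0.0021,0,-2,1,-0.0027,0.0021,0,-2,1,-0.0027,0.0021,0,-2],
)

```text
clock: 39.6
position: [536.7, -251.3, 48.8]
ee_rot: [-0.441, 0.898, -0.001, -0.001]
contact_force: [-4.6, -3.0, 8.2]
gripper_width: 22.8
```

Run:
```python
from h import *
s=arm.read_state();print(s["position"],s["ee_rot"],s["contact_force"],s["wrist_torque"],s["gripper_width"])
q=s["ee_rot"];print(2*np.degrees(np.arctan2(q[1],q[0]))-90)
```

```text
[ 536.70746328 -251.29861464   48.81159265] [-4.40963491e-01  8.97523998e-01 -6.35100165e-04 -1.21194279e-03] [-4.62593227 -3.00769542  8.16602259] [-0.61143375  0.93555367  1.05076306] 22.75375529308501
142.33079638988465
```

apply_moves(
  plan=[-0.3,0,0,0,0,-0.3,0,0,0,0,-0.3,0,0,0,0,-0.3,0,0,0.03,0,-0.3,0,0,0.06,0,-0.3,0,0,0.07,0,-0.3,0,0,0.07,0],
)

```text
clock: 40.18
position: [539.3, -250.6, 120.5]
ee_rot: [-0.438, 0.899, -0.002, 0.002]
contact_force: [0.2, 0.2, 0.7]
gripper_width: 55.3
```

Run:
```python
from ov import *
d=img("scene")
s=arm.read_state();print(s["position"],s["contact_force"],s["wrist_torque"],s["gripper_width"])
save(d,"z1.png",(340,180,420,240),9)
f=wr((597.7,-170.9),56,54.5)
draw(d,(340,180,420,240),9,"z2.png",wsegs(f,0.014)+[((255,0,0),[f(-52,-26,17),f(-32,-26,17),f(-32,-1,17),f(-52,-1,17),f(-52,-26,17)])])
```

```text
[ 537.93186738 -250.08511119  118.33335767] [-0.47751295 -0.70704426 -0.12288934] [0.01473511 0.07754028 0.03424137] 55.60692599426405
```

View pics/z1.png

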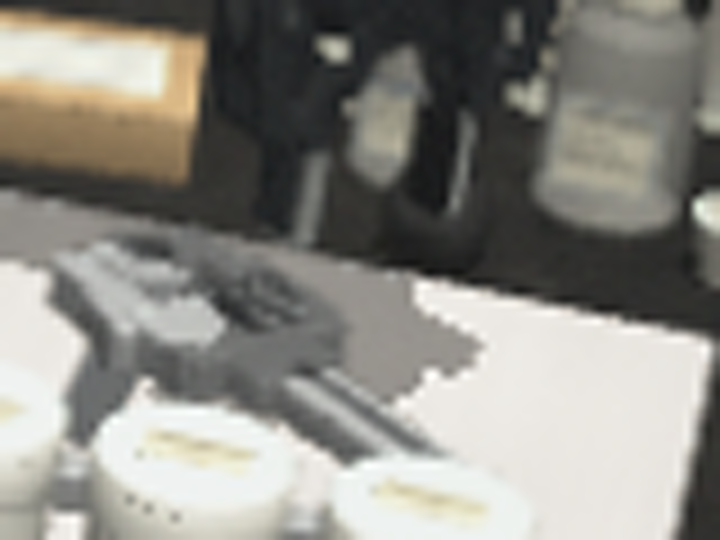

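View pics/z2.png

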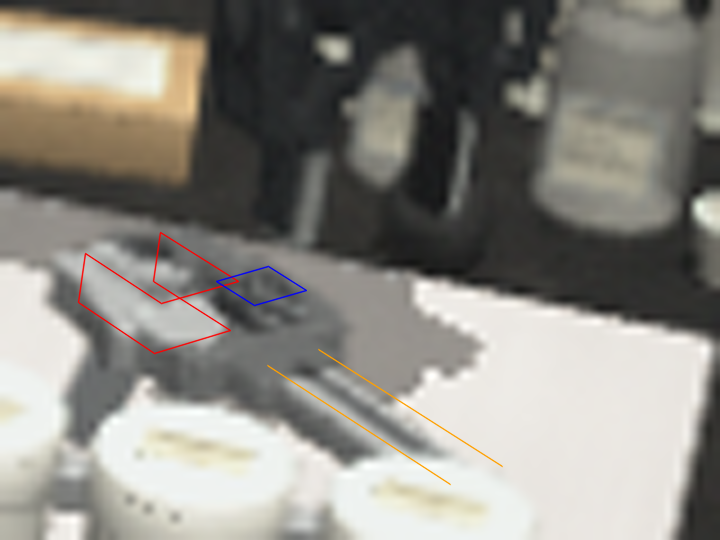

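apply_moves(
  plan=[1,-0.06,0.26,0.04,0,1,-0.06,0.26,0.04,0,1,-0.06,0.26,0.04,0,1,-0.06,0.26,0.04,0,1,-0.06,0.26,0.04,0,1,-0.06,0.26,0.04,0,1,-0.06,0.26,0.04,0,1,-0.06,0.26,0.04,0],
)

```text
clock: 40.9
position: [476.0, 12.8, 156.7]
ee_rot: [-0.44, 0.898, 0.0, -0.001]
contact_force: [0.0, -0.2, 0.4]
gripper_width: 0.0
```

Run:
```python
from ov import *
d=img("top")
s=arm.read_state();print(s["position"],s["contact_force"])
save(d,"A0.png",(320,130,430,240),5.4)
save(d,"A1.png",(340,140,410,195),11)
f=wr((599.5,-169),54,54.5)
draw(d,(340,140,410,195),11,"A2.png",wsegs(f,0.014))
```

```text
[476.19009876  11.40529755 156.34183162] [0.22617683 0.31220699 0.8626095 ]
```

View pics/A0.png

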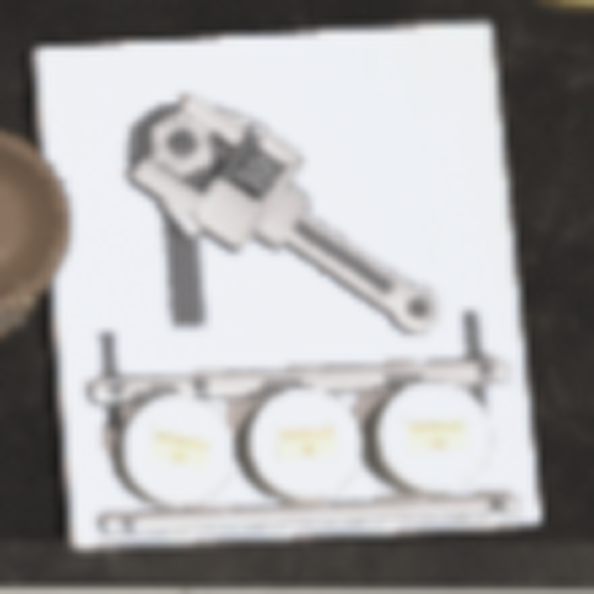

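View pics/A2.png

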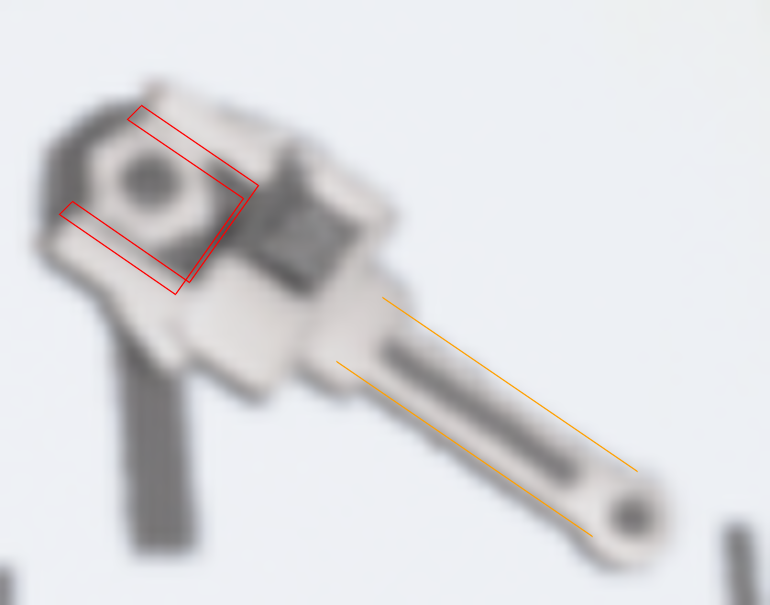

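```bash
python3 - <<'E'
from ov import *
d=img("top")
C=lambda x,y:(340+(x+.5)/11-.5,140+(y+.5)/11-.5)
n=pt(d,*C(150,182),67);h=pt(d,*C(632,515),62);a=pt(d,*C(395,352),62);b=pt(d,*C(570,473),62)
for p,q in((n,h),(a,b),(a,h)): print(p.round(1),q.round(1),np.degrees(np.arctan2(p[1]-q[1],p[0]-q[0])),np.hypot(*(p-q)[:2]))
w=pt(d,*C(303,245),71);print('worm',w)
C=lambda x,y:(320+(x+.5)/5.4-.5,130+(y+.5)/5.4-.5)
for x,y in((178,448),(305,440),(435,432)):
    p=pt(d,*C(x,y),97); print(p.round(1), p[0]-(417.2-(p[1]+236.5)*.049))
E
sed -i 's/u0,v0=proj(d,(598.7,-168.5,64)); w=.*/u0,v0=proj(d,(599,-169,64)); w=(np.hypot(uu-u0,vv-v0)<6.2)/' nutfit.py; python3 nutfit.py
```

```text
[ 599.5 -168.3   67. ] [ 499.1 -307.6   62. ] 54.22553914604487 171.74510421043058
[ 548.4 -240.1   62. ] [ 511.8 -290.    62. ] 53.694353190459076 61.9573008626583
[ 548.4 -240.1   62. ] [ 499.1 -307.6   62. ] 53.83172631013964 83.60836633266561
worm [ 579.32558326 -211.92624046   71.        ]
[ 410.9 -154.4   97. ] -2.24155545222834
[ 415.5 -228.5   97. ] -1.3019720660267353
[ 420.1 -303.8   97. ] -0.42537134739683324
(np.float64(-0.7967865299453526), np.float64(600.23), np.float64(-169.04), np.float64(2.22))
(np.float64(-0.7955134525289416), np.float64(599.99), np.float64(-169.31), np.float64(-1.2))
(np.float64(-0.7935058860622326), np.float64(600.02), np.float64(-169.31), np.float64(-9.06))
(np.float64(-0.7929759625088713), np.float64(599.95), np.float64(-169.29), np.float64(-3.5))
(np.float64(-0.7899082444237118), np.float64(600.13), np.float64(-169.24), np.float64(6.52))
(np.float64(-0.7895829193327105), np.float64(600.18), np.float64(-169.1), np.float64(3.93))
```

Run:
```python
from ov import *
d=img("top")
cv2.imwrite("pics/B_full.png",d["color"][:,:,::-1])
save(d,"B1.png",(325,190,425,240),8)
C=lambda x,y:(325+(x+.5)/8-.5,190+(y+.5)/8-.5)
```

```text
(no output)
```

View pics/B1.png

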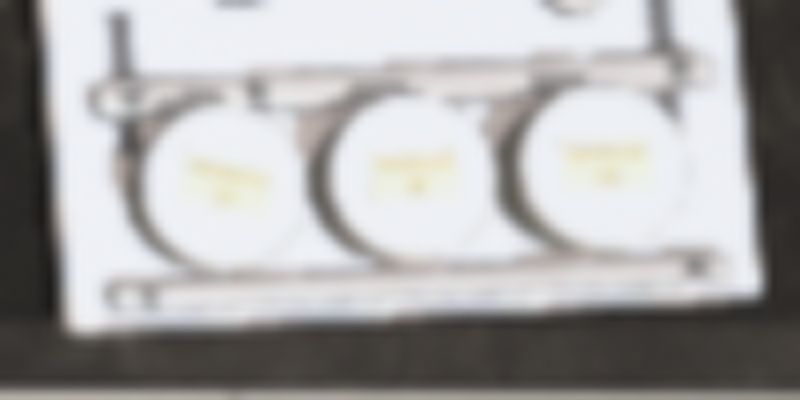

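Run:
```python
import cv2,numpy as np
a=cv2.imread('pics/t_ch.png',0).astype(float);b=cv2.imread('pics/B1.png',0).astype(float)
for (x0,x1) in ((88,110),(140,240),(265,330),(680,715)):
    pa=a[30:130,x0:x1].mean(1);pb=b[30:150,x0:x1].mean(1)
    best=max((np.corrcoef(pa,b[30+s:130+s,x0:x1].mean(1))[0,1],s) for s in range(0,30))
    print(x0,x1,best)
for (x0,x1) in ((105,170),):
    print('fence',max((np.corrcoef(a[265:330,x0:x1].mean(1),b[265+s:330+s,x0:x1].mean(1))[0,1],s) for s in range(-10,10)))
```

```text
88 110 (np.float64(0.985310822128816), 19)
140 240 (np.float64(0.7712457459734655), 23)
265 330 (np.float64(0.28684370881364074), 18)
680 715 (np.float64(0.976912163453053), 13)
fence (np.float64(0.7758139125623359), 6)
```

apply_moves(
  plan=[1,0.111,-0.2171,-0.04,2,1,0.111,-0.2171,-0.04,2,1,0.111,-0.2171,-0.04,2,1,0.111,-0.2171,-0.04,2,1,0.111,-0.2171,-0.04,2,1,0.111,-0.2171,-0.04,2,1,0.111,-0.2171,-0.04,2,1,0.111,-0.2171,-0.065,2],
)

```text
clock: 41.77
position: [591.2, -212.0, 94.4]
ee_rot: [-0.452, 0.892, -0.003, 0.003]
contact_force: [0.7, 0.5, 1.3]
gripper_width: 0.4
```

Run:
```python
from ov import *
d=img("scene")
s=arm.read_state();print(s["position"],s["contact_force"],s["wrist_torque"],s["gripper_width"])
save(d,"C1.png",(340,170,420,230),9)
```

```text
[ 585.85116533 -209.56674518   86.67320738] [-1.5303191   0.35833604 -4.88154996] [ 0.12617858  0.29246726 -0.01128721] -0.03365323621785948
```

View pics/C1.png

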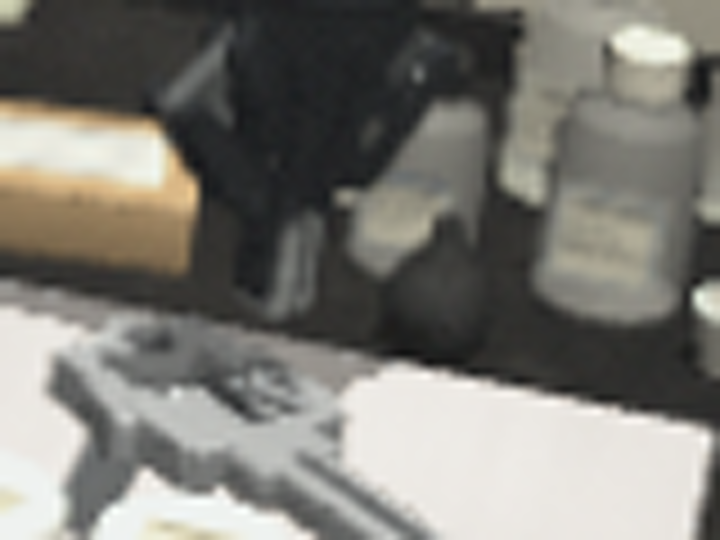

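apply_moves(
  plan=[1,0,0,0,0,1,0,0,-0.01,0,1,0,0,-0.012,0,1,0,0,-0.012,0],
)

```text
clock: 42.15
position: [588.0, -207.0, 80.2]
ee_rot: [-0.454, 0.891, 0.0, -0.0]
contact_force: [-0.5, 0.3, -0.2]
gripper_width: 0.0
```

apply_moves(
  plan=[1,0,0,-0.006,0,1,0,0,-0.009,0,1,0,0,-0.011,0,1,0,0,-0.011,0],
)

```text
clock: 42.48
position: [588.6, -207.0, 70.7]
ee_rot: [-0.454, 0.891, -0.0, 0.0]
contact_force: [-1.3, 1.6, 5.0]
gripper_width: 0.3
```

apply_moves(
  plan=[1,0,0,-0.0012,0,1,-0.0018,-0.0024,-0.0012,0,1,-0.0044,-0.0061,-0.0012,0,1,-0.0071,-0.0097,-0.0012,0,1,-0.0106,-0.0146,-0.0012,0],
)

```text
clock: 42.9
position: [579.1, -220.3, 70.9]
ee_rot: [-0.455, 0.891, -0.001, 0.002]
contact_force: [-3.0, 7.9, 10.9]
gripper_width: 0.0
```

apply_moves(
  plan=[1,0,0,0.01,0,1,0.0106,0.0146,0.012,0,1,0.0106,0.0146,0.012,0,1,0.0106,0.0146,0.001,0,1,0.0106,0.0146,0,0,1,0.0071,0.0097,0,0,1,0.0035,0.0049,0,0,1,0,0,0,0],
)

```text
clock: 43.57
position: [580.4, -221.4, 70.8]
ee_rot: [-0.455, 0.891, -0.002, 0.003]
contact_force: [-0.4, 6.2, 12.8]
gripper_width: 0.1
```

apply_moves(
  plan=[1,0,0,0.02,0,1,0,0,0.05,0,1,-0.03,-0.04,0.05,0,1,-0.03,-0.04,0.05,0],
)

```text
clock: 43.9
position: [545.8, -263.9, 118.9]
ee_rot: [-0.453, 0.891, -0.0, 0.0]
contact_force: [0.2, 1.0, -1.1]
gripper_width: -0.3
```

Run:
```python
from ov import *
d=img("scene")
s=arm.read_state();print(s["position"],s["contact_force"],s["wrist_torque"],s["gripper_width"])
save(d,"C2.png",(340,170,420,230),9)
```

```text
[ 544.81983607 -264.04652306  117.70002041] [-0.87922048 -0.50693579 -0.43336961] [-0.00199307  0.0870673  -0.02060277] -0.06485884133087677
```

View pics/C2.png

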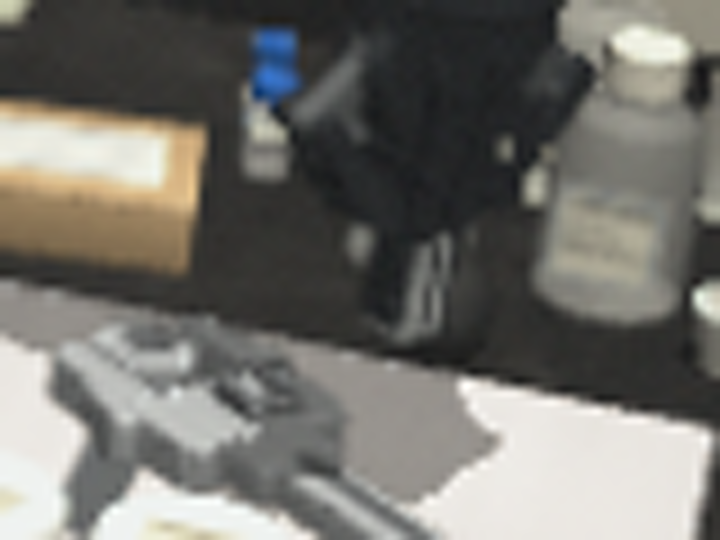

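apply_moves(
  plan=[-0.3,-0.0055,0.0133,0,0,-0.3,-0.0055,0.0133,0,0,-0.3,-0.0055,0.0133,0,0,-0.3,-0.0055,0.0133,-0.02,0,-0.3,-0.0055,0.0133,-0.03,0,-0.3,-0.0055,0.0133,-0.03,0],
)

```text
clock: 44.45
position: [540.3, -248.0, 84.9]
ee_rot: [-0.454, 0.891, 0.002, -0.003]
contact_force: [-0.3, 0.2, 0.7]
gripper_width: 55.0
```

Run:
```python
from ov import *
d=img("scene")
s=arm.read_state();print(s["position"],s["contact_force"],s["wrist_torque"],s["gripper_width"])
save(d,"C3.png",(340,170,420,230),9)
```

```text
[ 541.24190465 -248.42659288   86.27909934] [ 0.7084192  -0.45602224  0.27224337] [-0.00490545 -0.01818704 -0.03363866] 55.48826641153692
```

View pics/C3.png

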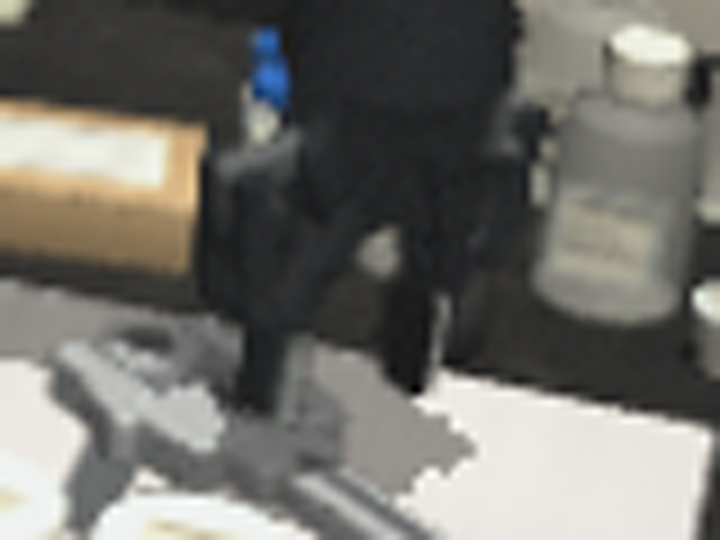

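apply_moves(
  plan=[-0.3,-0.0017,-0.0023,-0.02,0,-0.3,-0.0017,-0.0023,-0.03,0,-0.3,-0.0017,-0.0023,-0.036,0,-0.3,-0.0017,-0.0023,-0.038,0,-0.3,-0.0017,-0.0023,-0.038,0],
)

```text
clock: 44.92
position: [540.6, -250.9, 50.0]
ee_rot: [-0.454, 0.891, 0.0, -0.0]
contact_force: [0.6, -0.6, 0.4]
gripper_width: 55.2
```

apply_moves(
  plan=[1,0,0,0,0,1,0,0,0,0,1,0,0,0,0,1,0,0,0,0,1,0,0,0,0,1,0,0,0,0],
)

```text
clock: 45.42
position: [540.8, -250.9, 51.0]
ee_rot: [-0.454, 0.891, -0.0, 0.0]
contact_force: [-1.2, 1.1, 4.4]
gripper_width: 22.0
```

Run:
```python
from h import *
s=arm.read_state();print(s["position"],s["contact_force"],s["wrist_torque"],s["gripper_width"])
```

```text
[ 540.82183152 -250.92484093   51.02970841] [-1.19812806  1.06519612  4.40129652] [0.37873233 0.37082814 0.18113517] 21.99590272234915
```

apply_moves(
  plan=[1,0,0,0.004,0,1,0,0,0.008,0,1,0,0,0.012,0,1,0,0,0.012,0],
)

```text
clock: 45.75
position: [540.5, -251.0, 62.7]
ee_rot: [-0.454, 0.891, -0.0, -0.0]
contact_force: [-0.2, 0.1, -2.3]
gripper_width: 22.3
```

Free lift, no resistance. Raise on and check.

apply_moves(
  plan=[1,0,0,0.01,0,1,0,0,0.025,0,1,0,0,0.045,0,1,0,0,0.06,0,1,0,0,0.07,0,1,0,0,0.07,0],
)

```text
clock: 46.25
position: [542.1, -251.3, 135.2]
ee_rot: [-0.454, 0.891, -0.002, 0.002]
contact_force: [0.4, -0.1, -2.4]
gripper_width: 21.9
```

Run:
```python
from ov import *
d=img("scene")
s=arm.read_state();print(s["position"],s["contact_force"],s["wrist_torque"],s["gripper_width"])
save(d,"D1.png",(320,140,430,240),6.5)
```

```text
[ 541.1067429  -250.97085267  133.42401809] [-0.15738943 -0.18604776 -2.51051101] [-0.10532105  0.14235746  0.00515049] 21.859159867244486
```

View pics/D1.png

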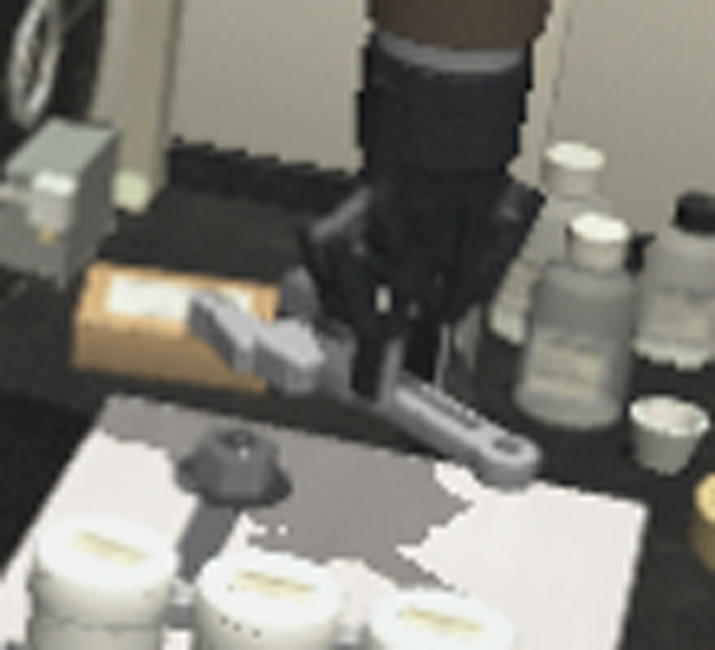

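apply_moves(
  plan=[1,-0.0025,0.01,0.005,-2,1,-0.007,0.03,0.01,-5,1,-0.012,0.05,0.01,-8,1,-0.016,0.07,0.01,-11,1,-0.021,0.09,0.01,-14,1,-0.026,0.11,0.01,-17,1,-0.03,0.13,0.01,-20,1,-0.0357,0.153,0.01,-24],
)

```text
clock: 46.97
position: [503.7, -97.2, 140.9]
ee_rot: [-0.257, 0.966, 0.0, -0.001]
contact_force: [0.4, 0.3, -2.4]
gripper_width: 22.2
```

apply_moves(
  plan=[1,-0.0048,0.02,0,-3,1,-0.0094,0.04,0,-6,1,-0.014,0.06,0,-9,1,-0.0187,0.08,0,-12,1,-0.0234,0.1,0,-15,1,-0.028,0.12,0,-18,1,-0.0325,0.14,0,-21,1,-0.0358,0.153,0,-24],
)

```text
clock: 47.63
position: [467.8, 56.3, 141.1]
ee_rot: [-0.051, 0.999, -0.0, -0.001]
contact_force: [-0.5, 0.3, -2.9]
gripper_width: 22.7
```

apply_moves(
  plan=[1,0,0,-0.02,0,1,0,0,-0.045,0,1,0,0,-0.07,0,1,0,0,-0.09,0,1,0,0,-0.1,0,1,0,0,-0.1,0],
)

```text
clock: 48.13
position: [466.2, 53.9, 39.0]
ee_rot: [-0.052, 0.999, -0.001, -0.004]
contact_force: [0.1, 0.2, -2.9]
gripper_width: 22.1
```

Run:
```python
from ov import *
d=img("scene")
s=arm.read_state();print(s["position"],s["ee_rot"],s["contact_force"],s["wrist_torque"],s["gripper_width"])
save(d,"E1.png",(220,150,330,240),6.5)
```

```text
[467.53540869  54.42363851  40.4842613 ] [-5.20676472e-02  9.98640192e-01 -9.48533815e-04 -2.41416293e-03] [ 0.21920736  0.11738944 -2.92413967] [0.00456358 0.02752877 0.04350621] 22.173292907381693
```

View pics/E1.png

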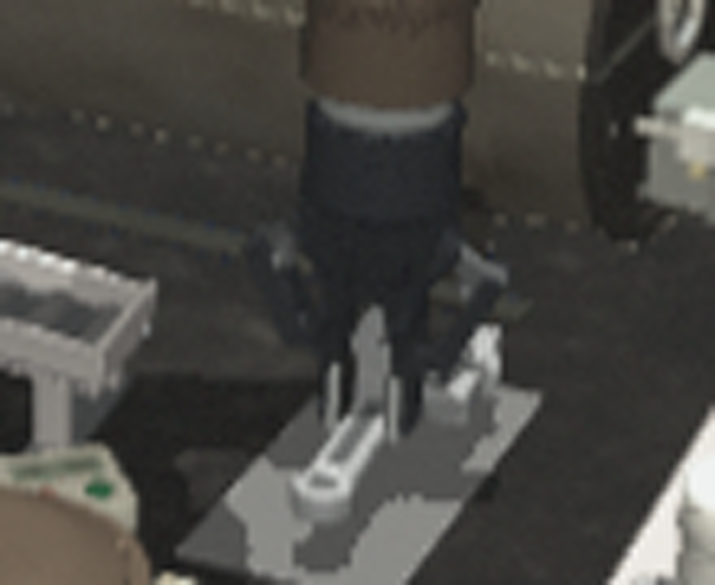

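apply_moves(
  plan=[1,0,0,-0.012,0,1,0,0,-0.022,0,1,0,0,-0.027,0,1,0,0,-0.029,0,1,0,0,-0.03,0,1,0,0,-0.031,0,1,0,0,-0.031,0],
)

```text
clock: 48.77
position: [469.4, 55.3, 11.7]
ee_rot: [-0.052, 0.999, 0.0, 0.0]
contact_force: [0.5, -0.6, -3.0]
gripper_width: 22.5
```

apply_moves(
  plan=[1,0,0,-0.001,0,1,0,0,-0.002,0,1,0,0,-0.003,0,1,0,0,-0.003,0],
)

```text
clock: 49.1
position: [469.4, 55.3, 9.9]
ee_rot: [-0.053, 0.999, 0.0, 0.0]
contact_force: [-5.0, 0.6, 12.0]
gripper_width: 22.2
```

Wrench is on the mat. Release, rise and look.

apply_moves(
  plan=[-0.3,0,0,0,0,-0.3,0,0,0,0,-0.3,0,0,0,0,-0.3,0,0,0,0,-0.3,0,0,0.03,0,-0.3,0,0,0.07,0,-0.3,0,0,0.11,0,-0.3,0,0,0.15,0],
)

```text
clock: 49.77
position: [468.7, 54.9, 159.8]
ee_rot: [-0.052, 0.999, -0.0, -0.0]
contact_force: [1.6, 1.1, -0.2]
gripper_width: 55.6
```

apply_moves(
  plan=[-0.3,0,0.26,0.05,0,-0.3,0,0.26,0.05,0,-0.3,0,0.26,0.05,0,-0.3,0,0.26,0.05,0,-0.3,0,0.26,0.05,0,-0.3,0,0.26,0.05,0,-0.3,0,0.26,0.05,0,-0.3,0,0.26,0.05,0],
)

```text
clock: 50.43
position: [469.3, 318.7, 208.4]
ee_rot: [-0.054, 0.999, 0.001, 0.001]
contact_force: [-0.1, 0.2, -0.1]
gripper_width: 55.5
```

```bash
python3 - <<'E'
from ov import *
d=img("top")
s=arm.read_state();print(s["position"],s["contact_force"],s["wrist_torque"],s["gripper_width"])
save(d,"F1.png",(250,130,440,245),4.2)
save(d,"F2.png",(340,145,365,170),22)
d=img("scene");save(d,"F3.png",(220,150,430,285),3.7)
E
python3 nutfit.py
```

```text
[468.71955677 316.41948949 207.71065357] [-0.22686361 -0.05374547  0.49617394] [-0.03727472  0.03840237  0.0321064 ] 55.641970716945714
(np.float64(-0.9472294385671206), np.float64(599.85), np.float64(-169.3), np.float64(-3.05))
(np.float64(-0.9463031333760604), np.float64(599.86), np.float64(-169.37), np.float64(-1.0))
(np.float64(-0.945813438296007), np.float64(599.87), np.float64(-169.38), np.float64(-2.09))
(np.float64(-0.945707355894246), np.float64(599.83), np.float64(-169.23), np.float64(-1.74))
(np.float64(-0.945538390104117), np.float64(599.88), np.float64(-169.44), np.float64(-1.68))
(np.float64(-0.9449058550849136), np.float64(599.78), np.float64(-169.39), np.float64(-0.15))
```

View pics/F1.png

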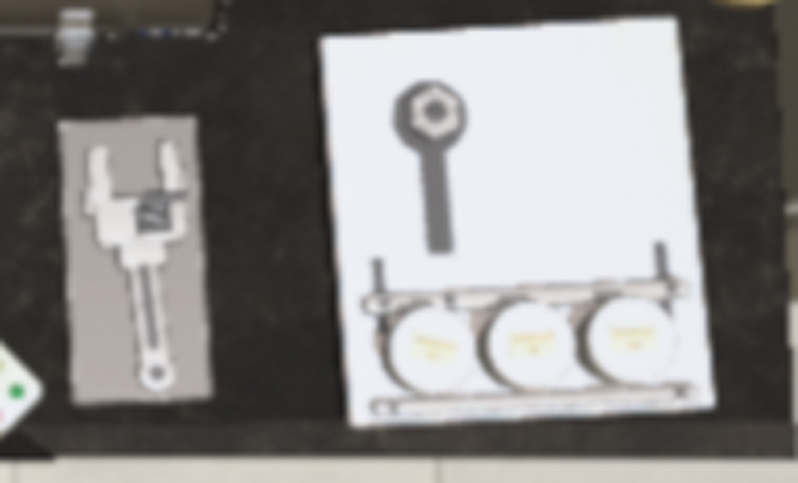

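View pics/F2.png

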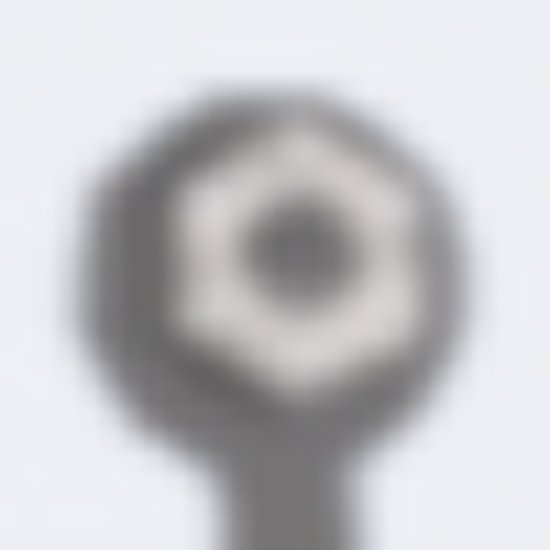

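View pics/F3.png

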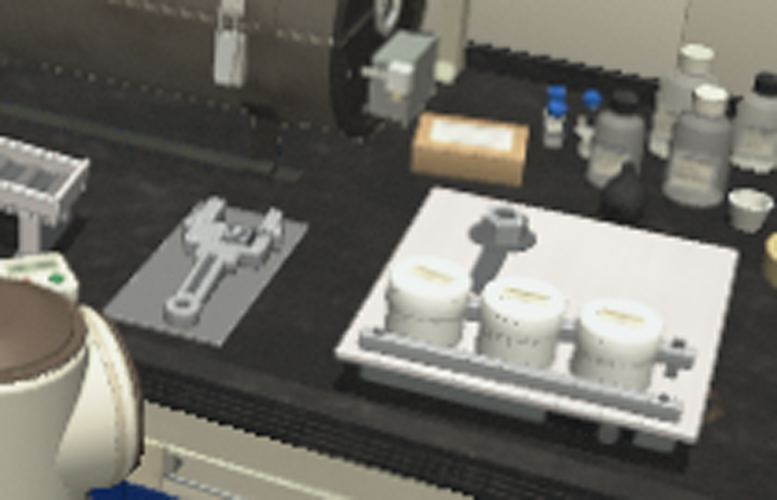

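Run:
```python
from ov import *
d=img("top"); P=cloud(d)
C=lambda x,y:(250+(x+.5)/4.2-.5,130+(y+.5)/4.2-.5)
for n,x,y,z in (('hole',157,373,21),('jawL',100,150,23),('jawR',170,145,23),('tin',435,348,97),('tin',537,343,97),('tin',634,336,97)):
    u,v=C(x,y); print(n,pt(d,u,v,z).round(1),np.median(P[int(v)-1:int(v)+2,int(u)-1:int(u)+2,2]).round(1))
print(arm.job_done())
```

```text
hole [398.1  48.2  21. ] 20.6
jawL [578.2  91.9  23. ] 19.3
jawR [582.   35.5  23. ] 25.7
tin [ 411.2 -156.4   97. ] 98.4
tin [ 414.8 -232.8   97. ] 98.4
tin [ 420.  -305.1   97. ] 97.1
the job is handed in; nothing more can be done
None
```

The job is done and handed in at about 50 s of the 208 s allowed; no verdict was reported. This run had three tins and no spanner.

**What I did**
- I stood all three tins upright in the channel.
- I set the wrench on the nut with its handle over the free deck. Nine worm strokes closed the jaw until the worm slipped, and the top view then showed both jaws on the nut.
- I turned the wrench about 64° clockwise against the stop, then opened the jaw with two reverse strokes. The wrench lifted off without resistance and I laid it back on the mat.

**Last checks**
- **Tins:** lids at 97–98 mm against the 97 mm expected, and in line within about 3 mm of the channel's open middle line. I had expected the closed bar to push them roughly 3–5 mm toward the fence; they measured only 0.4–2.2 mm after the turn. That is still well inside the 8 mm limit.
- **Nut:** I could not read its angle directly. About 0.9 N m of resistance at the end of the turn, against 0.06 N m of normal nut friction, says the stop was reached. The bar's left end had moved 7.7 mm of its 8 mm. The right end read only about 5 mm, but there the first picture was in shadow. An image fit of the hexagon was too coarse to confirm the angle.
- **Wrench:** flat on the mat with the tops of its handle end and jaws at about 19–26 mm, the jaw tips and handle end inside the mat's edges.
- **Bystanders and robot:** the multimeter and timer were never approached closely and I did not re-measure them at the end. The gripper was clear of everything, 208 mm above the bench.

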